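Unstack cleaned stirrer-drive parts: build the hub pair on the spigot, tray the rest

ROBOT

A 6-joint arm with a two-finger parallel gripper is mounted at the origin on a cart in front of the work surface, level with it; the furniture and walls round the work are solid. World frame = base frame: x ahead of the robot, y to its left, z up, the work surface at z = 0. Lengths are in m, angles in rad, forces in N, time in s.
With the tool pointing down it reaches from about 0.35 to 0.975 m from the base axis. Payload 4.9 kg.
Tool frame: the origin (TCP) lies at the very end of the fingers, on their centre line; the grasp point (between the pads) lies 19 mm behind it; x points along the fingers, z is the direction in which the jaws open and shut, and the axes are right-handed (so a half turn about x gives the same grasp; the last joint's range is limited). The gripper opens to 85 mm and grips with 20 to 120 N. Pads are 22 mm wide; open, the fingers measure 114 mm over their backs; the gripper's body (76 mm by 85 mm) begins 54 mm behind the grasp point. The pads swing forward as they close: fully open they stand 13 mm farther back than shut.
Start: joints at [-1.347, 0.053, 1.613, -0, 1.476, -0.119], TCP at [0.21, -0.589, 0.231] pointing down, gripper open.
Joint ranges: [-3.01, 3.01], [-1.01, 2.22], [0.06, 2.58], [-1.02, 4.17], [0.09, 2.62], [-3.14, 3.14]. Speed limits (rad/s): [2.57, 2.57, 3.14, 3.14, 3.14, 3.14].

INTERFACE

Orientations are given as a unit quaternion [w, x, y, z].
In Python, from plant import manip, viewer gives the robot as it stands.
- The arm moves only by the shell command python3 -m inch 'ROWS'. ROWS is JSON, a list of rows, each an object with "fingers": the opening, from -1 (shut) to 1 (fully open), so that 0 is half open; "delta_pos": the shift along the tool's x, y, z in cm, a list of three; "twist": the turn, a rotation vector about the tool's x, y, z in degrees, a list of three. A call has 1 to 5 rows; each row shifts and turns the commanded pose from where the row before left it, along the tool's axes as they then stand; what a row does not reach is not made up. A row lasts 1/8 s, in which the tool goes at most 62.5 mm and 10.7 degrees, less where a joint would pass 70% of its speed; a pose out of reach is approached as far as the arm can. A call is refused whole if a number of a shift passes 6.25 or a number of a turn 10.7, either way. A call with a gripper value outside its range is refused whole. The fingers move at their own pace and stop on an object; the grip force is fixed at half the most. Time passes only in rows, so rows that do not move let the fingers close. It gives the time, the measured TCP pose, the force and the opening at its end, in the units of the state.
- manip.state(): the state, without advancing time (a new reading comes with each control period).
- viewer.grab_frame(name): name is "scene" or "side" or "wrist"; returns a dict with "pixels" (384x512x3 uint8, blue, green, red), "range_z" (384x512 float32, m along the optical axis (not along the pixel's ray), 0 where there is no reading), "K" (3x3 intrinsics, pixels), "pose" (4x4, takes a point from camera to world coordinates). Camera axes: x right, y down, z forward; pixel columns grow to the right and rows downward; lengths in m; the calibration is good to about 2 mm. A picture is of the moment at which its call begins.
- manip.job_done(): hands the job in, once; it reports no verdict.
The state is a dict: "time": time; "joint_pos": joint angles; "joint_vel": joint speeds; "joint_efforts": joint torques, N m; "tool_pos": TCP position; "tool_rot": TCP orientation; "contact_force": force on the tool from outside, world axes, zero at the start; "ft_torque": the same for the moment, N m; "gripper_width": opening from 0.0 (shut) to 1.0 (fully open).
Only numpy, scipy, OpenCV 4.12 (cv2) and the standard library are available. Lean on these libraries where they do the work, as an engineer would, in place of code of your own. Each camera call takes 0.05 s, during which the arm holds its last target.

TASK

The cleaned parts of a stirrer drive stand in two stacks of two. Take the stacks apart: seat the wide round hub flange down on the spigot of the stand and the pulley flange down on top of it on the same spigot, lay the hub with the square flange flat in the square tray with its sides roughly parallel to the tray's, and lay the closed end cap flat in the round tray. Never let a part tip over, leave the beaker and the timer where they are, and let go of everything at the end.

Things in the scene. Friction and masses are not known exactly. Their poses are not given: they have to be found in the camera images.
- wide_hub: Aluminium hub, 34 mm high, 0.2 to 0.4 kg: round flange 100 mm across and 8 mm thick at the bottom with six dark bolt holes, on it a round neck 46 mm across and 26 mm high (grip it there), through bore 26 mm. At the start it stands on the bench under square_hub. Origin: centre of its underside; z is its axis and points up.
- square_hub: Aluminium hub, 34 mm high, 0.15 to 0.26 kg: square flange 62 x 62 mm, 8 mm thick, at the bottom with four dark bolt holes near the corners, on it a round neck 40 mm across and 26 mm high (grip it there), through bore 26 mm. At the start it lies loose on the neck of wide_hub, centred to a few mm. Origin: centre of its underside; z is its axis and points up. x and y are parallel to the flange's sides.
- pulley: Aluminium belt pulley, 38 mm high, 0.09 to 0.16 kg: two round flanges 56 mm across, with a groove between them, make up the lowest 14 mm; above them a round neck 34 mm across and 24 mm high (grip it there); through bore 26 mm. At the start it lies loose on the top of blind_cap, centred to a few mm. Origin: centre of its underside; z is its axis and points up.
- blind_cap: Aluminium closed end cap, 36 mm high, 0.22 to 0.39 kg: round flange 76 mm across and 8 mm thick at the bottom with three dark bolt holes, on it a solid round body 50 mm across and 28 mm high (grip it there) with a flat closed top, no bore. At the start it stands on the bench under pulley. Origin: centre of its underside; z is its axis and points up.
- spigot_stand: Fixed grey square plate, 104 x 104 mm, 10 mm thick (the seat is at z = 10 mm), with an upright steel spigot in its middle: 20 mm across up to 56 mm above the bench, then tapering to a 6 mm tip at 66 mm. A part with a 26 mm bore drops over it with 3 mm of play all round. The wide hub seated on the plate has its neck top at 44 mm, where the pulley's underside comes to rest. Origin: centre of the plate's underside.
- square_tray: Fixed grey square open tray, 88 x 88 mm outside, 12 mm high, walls 4 mm, floor 4 mm thick, inside 80 x 80 mm. Its yaw varies. Origin: centre of its underside; x and y are parallel to its sides.
- round_tray: Fixed grey round open tray, 104 mm across outside, 12 mm high, walls 4 mm, floor 4 mm thick, inside 96 mm across. Origin: centre of its underside.
- beaker_small: Small clear beaker, 46 mm across and 58 mm high, loose bystander near the front edge of the bench, to be left alone. Origin: centre of its underside.
- timer: White lab timer, 62 x 72 mm, 20 mm high, loose bystander near the front edge of the bench, to be left alone. Origin: centre of its underside.
Mind the look-alikes: they are no part of the job. Leave any turquoise look-alike of the wide_hub alone.

How it is judged:
At the end, for the whole second after the job is handed in: Wide hub seated on the stand and pulley on it, both within 6 mm of the spigot axis and 4 mm of their seat; square hub flat in the square tray (14 mm, 0.25 rad, any quarter turn); end cap flat in the round tray (14 mm); all upright within 0.08 rad and at rest (horizontal distance between each of wide_hub, pulley and spigot_stand below 0.006 m and z of wide_hub in the frame of spigot_stand between 0.007 and 0.014 m and z of pulley in the frame of spigot_stand between 0.04 and 0.048 m and horizontal distance between square_hub and square_tray below 0.014 m and z of square_hub in the frame of square_tray between 0.001 and 0.008 m and (angle between the x axis of square_hub and the x axis of square_tray, either way round below 0.25 rad or angle between the x axis of square_hub and the y axis of square_tray, either way round below 0.25 rad) and horizontal distance between blind_cap and round_tray below 0.014 m and z of blind_cap in the frame of round_tray between 0.001 and 0.008 m and angle between each of wide_hub, square_hub, pulley, blind_cap's own z axis and vertical below 0.08 rad and linear speed of each of wide_hub, square_hub, pulley, blind_cap below 0.02 m/s and angular speed of each of wide_hub, square_hub, pulley, blind_cap below 0.2 rad/s); the robot touches nothing.
It fails at once if a part is tipped over (angle between any of wide_hub, square_hub, pulley, blind_cap's own z axis and vertical above 0.8 rad).
It fails at once if the beaker or the timer is pushed more than 25 mm from its place or tipped over (distance of any of beaker_small, timer from where it was at the start of the episode above 0.025 m or angle between any of beaker_small, timer's own z axis and vertical above 0.5 rad).
It also fails if it takes over 99 s, if anything falls off the work surface, if the arm or the gripper's body presses on something with over 40 N, if the wrist force passes 120 N, or if a joint passes its speed limit or range.

## Working session

There is one attempt and no reset: what is moved stays moved. The work goes in short steps, Python scripts to look and compute and a shell command to move; the robot and the scene stay as the last step left them, time stands still between calls to the robot, and variables do not carry over. Pictures are saved under pics/ and viewed, and the job is handed in when it is done.

```bash
ls; mkdir -p pics; python3 - <<'E'
from plant import manip, viewer
import cv2,numpy as np
print(manip.state())
for n in ("scene","side","wrist"):
    f=viewer.grab_frame(n); cv2.imwrite(f"pics/{n}0.png",f["pixels"]); np.savez(f"{n}0.npz",**f)
    print(n,f["K"].round(1).tolist(),f["pose"].round(4).tolist())
E
```

```text
pics
{'time': 0.0, 'joint_pos': array([-1.34700345e+00,  5.33844971e-02,  1.61430888e+00,  1.78466197e-05,
        1.47602838e+00, -1.18974544e-01]), 'joint_vel': array([ 1.02910510e-03,  8.79506605e-04,  1.35089187e-03, -2.07462862e-04,
       -7.81843696e-05,  1.77096572e-04]), 'joint_efforts': array([ 1.74127992e-03, -3.93678653e+01, -3.70177746e+01, -3.31151682e-05,
        6.99217970e-03,  1.71772604e-05]), 'tool_pos': array([ 0.20993697, -0.58800993,  0.23003701]), 'tool_rot': array([ 0.57739193,  0.40791048,  0.57850239, -0.40689382]), 'contact_force': array([ 0.48034035, -0.95278749,  0.26801538]), 'ft_torque': array([-0.0053426 , -0.02741326, -0.05238967]), 'gripper_width': 0.9973046415799736}
scene [[386.7, 0.0, 255.3], [0.0, 386.7, 188.7], [0.0, 0.0, 1.0]] [[-0.7531, -0.3274, 0.5706, -0.2015], [-0.6578, 0.3651, -0.6588, 0.6951], [0.0074, -0.8715, -0.4903, 0.5767], [0.0, 0.0, 0.0, 1.0]]
side [[424.5, 0.0, 260.3], [0.0, 424.5, 194.0], [0.0, 0.0, 1.0]] [[-0.9983, -0.0458, 0.0362, 0.3749], [-0.0551, 0.5365, -0.8421, 0.9866], [0.0191, -0.8427, -0.5381, 0.6908], [0.0, 0.0, 0.0, 1.0]]
wrist [[277.3, 0.0, 260.4], [0.0, 277.3, 191.4], [0.0, 0.0, 1.0]] [[0.337, -0.8942, -0.2947, 0.2846], [-0.9415, -0.3209, -0.1029, -0.561], [-0.0026, 0.3122, -0.95, 0.3717], [0.0, 0.0, 0.0, 1.0]]
```

View pics/scene0.png

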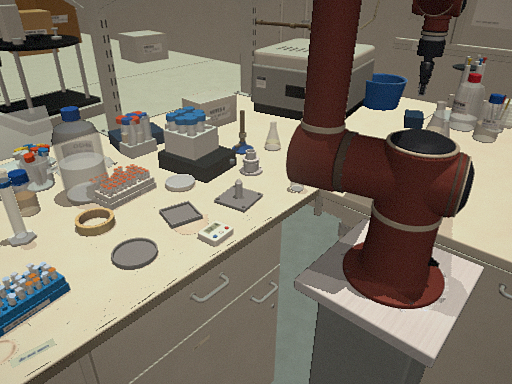

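View pics/side0.png

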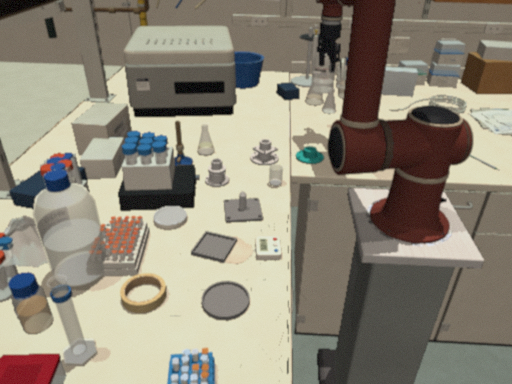

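View pics/wrist0.png

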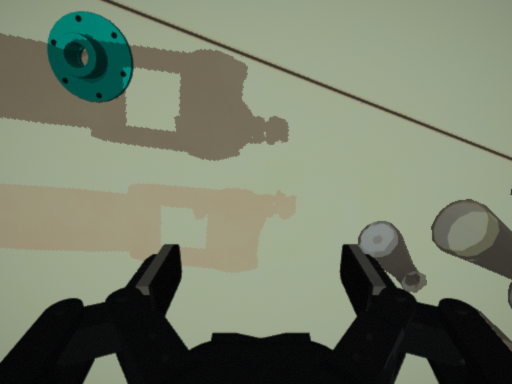

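The side view shows stack A at about (216,172), stack B at (264,152), the stand at (242,208), the square tray at (214,246) and the round tray at (226,299). The beaker is at (275,177), the timer at (268,247), and the turquoise look-alike at (310,155), which I leave alone. I'll enlarge the stacks next.

```bash
cat > h.py <<'E'
import numpy as np,cv2
from plant import manip,viewer
def grab(n,tag):
    f=viewer.grab_frame(n); cv2.imwrite(f"pics/{tag}.png",f["pixels"]); np.savez(f"{tag}.npz",**f); return f
def load(tag): return dict(np.load(f"{tag}.npz"))
def ray(f,u,v):
    d=f["pose"][:3,:3]@np.array([(u-f["K"][0,2])/f["K"][0,0],(v-f["K"][1,2])/f["K"][1,1],1]); return f["pose"][:3,3],d
def onz(f,u,v,z):
    o,d=ray(f,u,v); return o+d*(z-o[2])/d[2]
def cloud(f):
    h,w=f["range_z"].shape; u,v=np.meshgrid(np.arange(w),np.arange(h)); Z=f["range_z"]
    P=np.stack([(u-f["K"][0,2])/f["K"][0,0]*Z,(v-f["K"][1,2])/f["K"][1,1]*Z,Z],-1)
    return P@f["pose"][:3,:3].T+f["pose"][:3,3]
def crop(f,u0,v0,u1,v1,s,name): cv2.imwrite(f"pics/{name}.png",cv2.resize(f["pixels"][v0:v1,u0:u1],None,fx=s,fy=s,interpolation=cv2.INTER_CUBIC))
E
python3 - <<'E'
from h import *
f=load("side0"); crop(f,190,120,330,230,5,"sidecrop"); P=cloud(f)
for n,(u,v) in dict(A=(216,170),B=(264,150),stand=(242,212),stq=(214,246),rt=(226,299),timer=(268,247),beaker=(275,177),turq=(310,155)).items(): print(n,P[v,u].round(3),onz(f,u,v,0).round(3))
E
```

```text
A [ 0.56  -0.137  0.052] [ 0.575 -0.229  0.   ]
B [ 0.421 -0.308  0.041] [ 0.424 -0.39   0.   ]
stand [0.466 0.021 0.012] [0.468 0.005 0.   ]
stq [0.523 0.166 0.006] [0.525 0.16  0.   ]
rt [0.472 0.339 0.004] [0.472 0.336 0.   ]
timer [0.388 0.172 0.016] [0.388 0.153 0.   ]
beaker [ 0.379 -0.144  0.033] [ 0.38 -0.2   0.  ]
turq [ 0.262 -0.332  0.017] [ 0.26  -0.366  0.   ]
```

View pics/sidecrop.png

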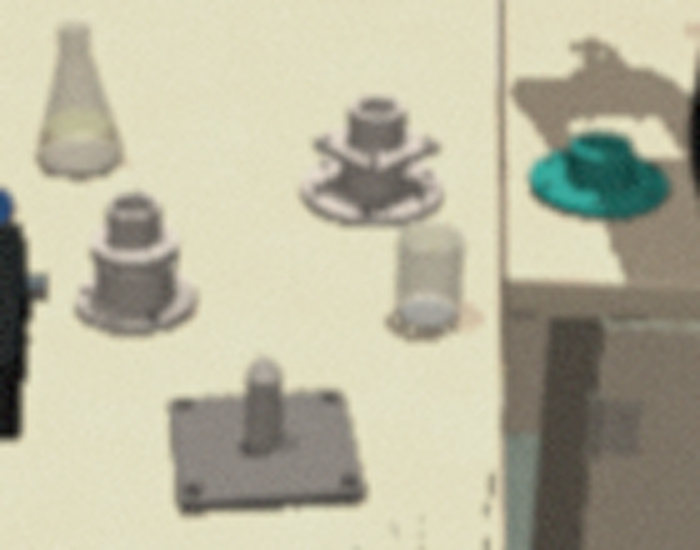

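Stack A at (216,172) is the pulley (round double flange) on the closed cap, around (0.56,-0.16). Stack B at (264,152) is the square hub, with flange corners visible, on the wide hub, around (0.42,-0.32). The metallic hub is the one meant, not the turquoise one. Next I'll move the wrist camera over stack B.

```bash
cat >> h.py <<'E'
from scipy.spatial.transform import Rotation as Rn
def R_():
    q=manip.state()["tool_rot"]; return Rn.from_quat([q[1],q[2],q[3],q[0]])
def plan(x,y,z,yaw=None):
    "how far to go: tool-axis shift (cm) and residual turn (deg) to a tool-down pose whose jaw axis has the given yaw (deg, mod 180)"
    s=manip.state(); R=R_(); p=s["tool_pos"]; M=R.as_matrix()
    cy=np.degrees(np.arctan2(M[1,2],M[0,2]))
    if yaw is None: yaw=cy
    yaw=cy+((yaw-cy+90)%180-90)
    a=np.radians(yaw); zc=np.array([np.cos(a),np.sin(a),0]); xc=np.array([0,0,-1.]); T=np.stack([xc,np.cross(zc,xc),zc],1)
    tw=(R.inv()*Rn.from_matrix(T)).as_rotvec(degrees=True)
    d=np.array([x,y,z])-p
    print("tcp",p.round(4),"jawyaw",cy.round(1),"j6",s["joint_pos"][5].round(2),"| shift before turn",(M.T@d*100).round(2),"| after turn",(T.T@d*100).round(2),"| twist",tw.round(2),"| dist",np.linalg.norm(d).round(3),"F",s["contact_force"].round(1),"g",round(s["gripper_width"],3),"t",s["time"])
E
python3 -c "
from h import *
plan(0.38,-0.34,0.25,None);plan(0.38,-0.34,0.25,0);plan(0.38,-0.34,0.25,90)
f=load('wrist0');s=manip.state();M=R_().as_matrix();print(M.round(3));print((M.T@(f['pose'][:3,3]-s['tool_pos'])).round(3),(M.T@f['pose'][:3,:3]).round(3))"
```

```text
tcp [ 0.21   -0.5882  0.2304] jawyaw -70.4 j6 -0.12 | shift before turn [ -1.93  24.36 -17.66] | after turn [ -1.96  24.36 -17.66] | twist [-0.   -0.09 -0.01] | dist 0.301 F [-0.2 -0.2  0.1] g 1.003 t 0.15
tcp [ 0.21   -0.5882  0.2304] jawyaw -70.4 j6 -0.12 | shift before turn [ -1.93  24.36 -17.66] | after turn [-1.96 24.82 17.  ] | twist [-7.036e+01 -7.000e-02 -6.000e-02] | dist 0.301 F [-0.2 -0.2  0.1] g 1.003 t 0.15
tcp [ 0.21   -0.5882  0.2304] jawyaw -70.4 j6 -0.12 | shift before turn [ -1.93  24.36 -17.66] | after turn [ -1.96  17.   -24.82] | twist [19.64 -0.09  0.  ] | dist 0.301 F [-0.2 -0.2  0.1] g 1.003 t 0.15
[[-0.     0.942  0.336]
 [ 0.001  0.336 -0.942]
 [-1.     0.    -0.002]]
[-0.141  0.079 -0.001] [[ 0.001 -0.312  0.95 ]
 [ 0.001 -0.95  -0.312]
 [ 1.     0.001 -0.001]]
```

```bash
python3 -c "
from h import *
plan(0.42,-0.32,0.2,None)"
python3 -m inch '[{"fingers":1,"delta_pos":[0.4,4.9,-3.5],"twist":[0,0,0]},{"fingers":1,"delta_pos":[0.4,4.9,-3.5],"twist":[0,0,0]},{"fingers":1,"delta_pos":[0.4,4.9,-3.5],"twist":[0,0,0]},{"fingers":1,"delta_pos":[0.4,4.9,-3.5],"twist":[0,0,0]},{"fingers":1,"delta_pos":[0.4,4.9,-3.5],"twist":[0,0,0]}]'
python3 -c "
from h import *
plan(0.42,-0.32,0.2,None);plan(0.42,-0.32,0.2,90)"
```

```text
tcp [ 0.21   -0.5882  0.2304] jawyaw -70.4 j6 -0.12 | shift before turn [  3.07  28.8  -18.19] | after turn [  3.04  28.8  -18.2 ] | twist [-0.   -0.09 -0.01] | dist 0.342 F [-0.2 -0.2  0.1] g 1.003 t 0.15
time: 0.78
tool_pos: [0.3827, -0.3396, 0.2109]
tool_rot: [0.578, 0.408, 0.578, -0.407]
contact_force: [0.7, -0.6, -1.0]
gripper_width: 1.0
tcp [ 0.3827 -0.3396  0.2109] jawyaw -70.4 j6 0.36 | shift before turn [ 1.09  4.18 -0.6 ] | after turn [ 1.09  4.18 -0.6 ] | twist [-0.   -0.   -0.01] | dist 0.044 F [ 0.7 -0.6 -1. ] g 1.0 t 0.775
tcp [ 0.3827 -0.3396  0.2109] jawyaw -70.4 j6 0.36 | shift before turn [ 1.09  4.18 -0.6 ] | after turn [ 1.09  3.73 -1.96] | twist [ 1.962e+01 -1.000e-02 -1.000e-02] | dist 0.044 F [ 0.7 -0.6 -1. ] g 1.0 t 0.775
```

Motion works as expected. I'll go closer and look.

```bash

python3 -m inch '[{"fingers":1,"delta_pos":[0.5,3,0],"twist":[0,0,0]},{"fingers":1,"delta_pos":[0,0,0],"twist":[0,0,0]}]'
python3 -c "
from h import *
f=grab('wrist','w1'); plan(0.42,-0.32,0.2,None)"
```

```text
time: 1.02
tool_pos: [0.4111, -0.3299, 0.2055]
tool_rot: [0.578, 0.407, 0.579, -0.406]
contact_force: [0.4, 0.6, -0.0]
gripper_width: 1.003
tcp [ 0.4103 -0.3308  0.2058] jawyaw -70.3 j6 0.41 | shift before turn [ 0.58  1.27 -0.69] | after turn [ 0.58  1.27 -0.69] | twist [ 0.   -0.05  0.05] | dist 0.016 F [-0.5  1.1  0.3] g 1.001 t 1.075
```

View pics/w1.png

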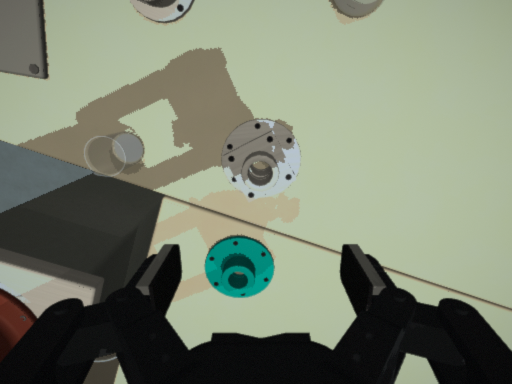

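The wrist view shows stack B at (262,165) with the neck bore at (260,172), the turquoise look-alike at (240,270), the beaker at (118,152) and the corner of the stand at top left. I'll crop it, measure heights from depth, and check with a second view.

```bash
python3 - <<'E'
from h import *
f=load("w1"); crop(f,210,105,315,210,6,"w1c"); P=cloud(f)
sub=P[105:210,210:315].reshape(-1,3)
for lo,hi in((.062,.074),(.036,.048),(.004,.012)):
    q=sub[(sub[:,2]>lo)&(sub[:,2]<hi)]; 
    if len(q)<10: print(lo,len(q)); continue
    (c,r)=cv2.minEnclosingCircle(q[:,:2].astype(np.float32)); print(lo,len(q),"med z",np.median(q[:,2]).round(4),"circ",np.round(c,4),round(r,4), "rect",cv2.minAreaRect(q[:,:2].astype(np.float32)))
E
```

```text
0.062 662 med z 0.0666 circ [ 0.4173 -0.3258] 0.0199 rect ((0.41746193170547485, -0.3257959187030792), (0.03856288641691208, 0.03897262364625931), 12.523152351379395)
0.036 1863 med z 0.0409 circ [ 0.4174 -0.326 ] 0.0434 rect ((0.416997492313385, -0.3259156346321106), (0.06232406198978424, 0.062198005616664886), 46.82472229003906)
0.004 1986 med z 0.0069 circ [ 0.4192 -0.3262] 0.05 rect ((0.4199978709220886, -0.3262135982513428), (0.09730268269777298, 0.09847138822078705), 4.136702060699463)
```

View pics/w1c.png

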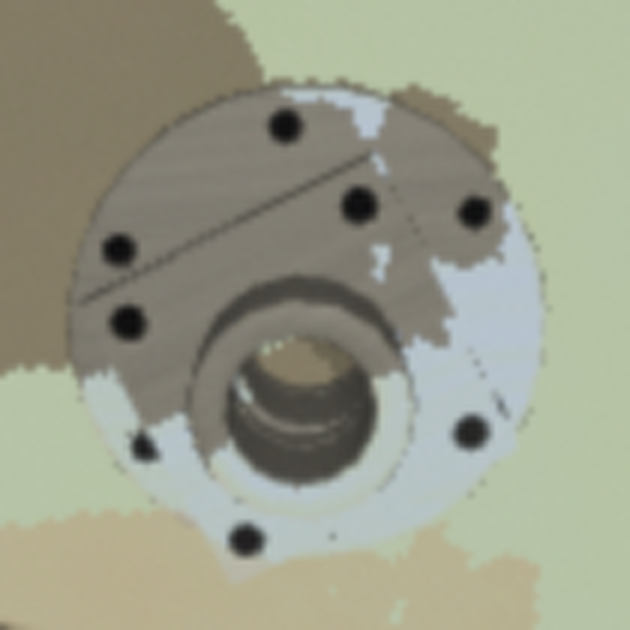

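```bash
python3 - <<'E'
from h import *
for t in("side0","scene0"):
    f=load(t); P=cloud(f)
    for n,c,r,bands in (("stand",(.466,.02),.09,((.007,.013),(.045,.07))),("sq",(.523,.165),.08,((.008,.016),(.0015,.007))),("round",(.472,.337),.075,((.008,.016),(.0015,.007))),("A",(.56,-.155),.06,((.07,.08),(.044,.055),(.033,.04),(.005,.011))),("B",(.418,-.326),.06,((.062,.074),(.036,.048),(.004,.012)))):
        m=np.linalg.norm(P[...,:2]-c,axis=-1)<r
        for lo,hi in bands:
            q=P[m&(P[...,2]>lo)&(P[...,2]<hi)]
            if len(q)<5: print(t,n,lo,len(q));continue
            (cc,rr)=cv2.minEnclosingCircle(q[:,:2].astype(np.float32)); a=cv2.minAreaRect(q[:,:2].astype(np.float32))
            print(t,n,lo,len(q),"z",np.median(q[:,2]).round(4),"circ",np.round(cc,4),round(rr,4),"rect",np.round(a[0],4),np.round(a[1],3),round(a[2],1))
E
```

```text
side0 stand 0.007 668 z 0.0106 circ [ 0.4682 -0.0012] 0.0711 rect [ 0.4665 -0.0013] [0.104 0.11 ] 10.6
side0 stand 0.045 56 z 0.0556 circ [ 0.4652 -0.0006] 0.0116 rect [0.4651 0.0006] [0.021 0.013] 21.1
side0 sq 0.008 252 z 0.0118 circ [0.5234 0.1649] 0.061 rect [0.5226 0.1651] [0.093 0.089] 74.4
side0 sq 0.0015 925 z 0.0039 circ [0.523  0.1649] 0.08 rect [0.5224 0.1674] [0.154 0.158] 79.1
side0 round 0.008 322 z 0.0115 circ [0.4719 0.3413] 0.0534 rect [0.472  0.3416] [0.101 0.106] 9.9
side0 round 0.0015 1343 z 0.0043 circ [0.4725 0.3372] 0.075 rect [0.4729 0.3377] [0.145 0.147] 18.4
side0 A 0.07 40 z 0.0736 circ [ 0.5626 -0.1593] 0.019 rect [ 0.5624 -0.1583] [0.031 0.035] 7.8
side0 A 0.044 85 z 0.0508 circ [ 0.5619 -0.1557] 0.0283 rect [ 0.5618 -0.1534] [0.044 0.054] 89.2
side0 A 0.033 28 z 0.0382 circ [ 0.5732 -0.1397] 0.0411 rect [ 0.5745 -0.1459] [0.081 0.026] 12.6
side0 A 0.005 122 z 0.0085 circ [ 0.562  -0.1613] 0.0386 rect [ 0.5618 -0.1539] [0.073 0.062] 12.2
side0 B 0.062 59 z 0.0674 circ [ 0.4199 -0.3262] 0.0235 rect [ 0.4181 -0.3255] [0.04  0.042] 17.4
side0 B 0.036 136 z 0
[... 522 characters left out ...]
0.1654] 0.0794 rect [0.5229 0.1667] [0.147 0.154] 67.7
scene0 round 0.008 273 z 0.0116 circ [0.4713 0.3414] 0.0537 rect [0.4706 0.3428] [0.103 0.103] 22.2
scene0 round 0.0015 971 z 0.0044 circ [0.472  0.3371] 0.0749 rect [0.4712 0.3374] [0.144 0.145] 30.5
scene0 A 0.07 34 z 0.073 circ [ 0.5599 -0.159 ] 0.0182 rect [ 0.5602 -0.1599] [0.029 0.032] 37.2
scene0 A 0.044 77 z 0.0501 circ [ 0.5589 -0.1586] 0.0288 rect [ 0.556  -0.1563] [0.053 0.049] 38.2
scene0 A 0.033 33 z 0.0386 circ [ 0.5744 -0.1507] 0.0443 rect [ 0.5694 -0.1416] [0.087 0.035] 29.1
scene0 A 0.005 106 z 0.008 circ [ 0.5602 -0.1604] 0.0389 rect [ 0.557  -0.1576] [0.074 0.064] 39.5
scene0 B 0.062 0
scene0 B 0.036 0
scene0 B 0.004 0
```

All three views agree within 2–3 mm: neck tops at 67–68 and 73–74 mm, stand at 10 mm, tray rims at 12 mm. Now I descend on the square hub neck.

```bash
python3 -c "
from h import *
plan(0.4173,-0.3258,0.100);plan(0.4173,-0.3258,0.044)"
```

```text
tcp [ 0.4103 -0.3308  0.2058] jawyaw -70.3 j6 0.41 | shift before turn [10.58  0.83 -0.22] | after turn [10.58  0.82 -0.23] | twist [ 0.   -0.05  0.05] | dist 0.106 F [-0.5  1.1  0.3] g 1.001 t 1.075
tcp [ 0.4103 -0.3308  0.2058] jawyaw -70.3 j6 0.41 | shift before turn [16.18  0.84 -0.22] | after turn [16.18  0.82 -0.23] | twist [ 0.   -0.05  0.05] | dist 0.162 F [-0.5  1.1  0.3] g 1.001 t 1.075
```

```bash
python3 -m inch '[{"fingers":1,"delta_pos":[4,0.6,-0.2],"twist":[0,0,0]},{"fingers":1,"delta_pos":[4,0.2,0],"twist":[0,0,0]},{"fingers":1,"delta_pos":[2.5,0,0],"twist":[0,0,0]},{"fingers":1,"delta_pos":[0,0,0],"twist":[0,0,0]}]'
python3 -c "
from h import *
plan(0.4173,-0.3258,0.044);f=grab('wrist','w2');P=cloud(f)
for lo,hi in((.062,.074),(.036,.048),(.004,.012)):
    m=(P[...,2]>lo)&(P[...,2]<hi)&(np.linalg.norm(P[...,:2]-(.418,-.326),axis=-1)<.055); q=P[m]
    a=cv2.minAreaRect(q[:,:2].astype(np.float32));print(np.median(q[:,2]),np.round(a[0],4),np.round(a[1],4),a[2])
"
```

```text
time: 1.58
tool_pos: [0.4149, -0.3263, 0.0988]
tool_rot: [0.576, 0.408, 0.58, -0.408]
contact_force: [-0.8, 0.7, 0.6]
gripper_width: 1.004
tcp [ 0.4149 -0.3263  0.0988] jawyaw -70.5 j6 0.42 | shift before turn [5.48 0.26 0.06] | after turn [5.48 0.24 0.04] | twist [ 0.   -0.28  0.14] | dist 0.055 F [-0.8  0.7  0.6] g 1.004 t 1.575
0.06658884376443827 [ 0.4175 -0.3258] [0.0392 0.0389] 54.31929397583008
0.04088138706525013 [ 0.417  -0.3259] [0.0627 0.0623] 46.67915725708008
0.0068732499220924 [ 0.4272 -0.3212] [0.0802 0.099 ] 32.31013870239258
```

View pics/w2.png

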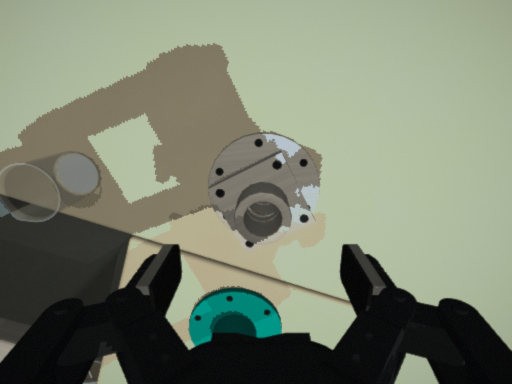

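Square hub neck is centred between the fingers at (262,213). The second view gives the same position and heights. Descend and grip.

```bash
python3 -m inch '[{"fingers":1,"delta_pos":[3,0.26,0],"twist":[0,0,0]},{"fingers":1,"delta_pos":[2.45,0,0],"twist":[0,0,0]},{"fingers":1,"delta_pos":[0,0,0],"twist":[0,0,0]},{"fingers":-1,"delta_pos":[0,0,0],"twist":[0,0,0]},{"fingers":-1,"delta_pos":[0,0,0],"twist":[0,0,0]}]'
python3 -c "
from h import *
plan(0.4173,-0.3258,0.044)"
python3 -m inch '[{"fingers":-1,"delta_pos":[0,0,0],"twist":[0,0,0]},{"fingers":-1,"delta_pos":[0,0,0],"twist":[0,0,0]},{"fingers":-1,"delta_pos":[0,0,0],"twist":[0,0,0]}]'

```

```text
time: 2.25
tool_pos: [0.4205, -0.3271, 0.0489]
tool_rot: [0.579, 0.407, 0.577, -0.408]
contact_force: [-0.6, -0.0, 0.2]
gripper_width: 0.601
tcp [ 0.4205 -0.3271  0.0489] jawyaw -70.4 j6 0.43 | shift before turn [ 0.49 -0.26 -0.23] | after turn [ 0.49 -0.26 -0.23] | twist [ 0.    0.18 -0.08] | dist 0.006 F [-0.6 -0.   0.2] g 0.601 t 2.25
time: 2.62
tool_pos: [0.4206, -0.327, 0.0488]
tool_rot: [0.579, 0.407, 0.577, -0.408]
contact_force: [-1.6, -0.1, 6.5]
gripper_width: 0.447
```

```bash
python3 -m inch '[{"fingers":-1,"delta_pos":[0,0,0],"twist":[0,0,0]}]'; python3 -m inch '[{"fingers":-1,"delta_pos":[-1,0,0],"twist":[0,0,0]},{"fingers":-1,"delta_pos":[-1,0,0],"twist":[0,0,0]},{"fingers":-1,"delta_pos":[0,0,0],"twist":[0,0,0]}]'
python3 -c "
from h import *
f=grab('wrist','w3');grab('side','s3');crop(load('s3'),190,90,330,200,5,'s3c')"
```

```text
time: 2.75
tool_pos: [0.4206, -0.3271, 0.0488]
tool_rot: [0.579, 0.407, 0.577, -0.408]
contact_force: [-1.3, 0.6, 6.1]
gripper_width: 0.443
time: 3.12
tool_pos: [0.4201, -0.3264, 0.068]
tool_rot: [0.579, 0.407, 0.577, -0.408]
contact_force: [0.1, 0.4, -1.6]
gripper_width: 0.445
```

View pics/w3.png

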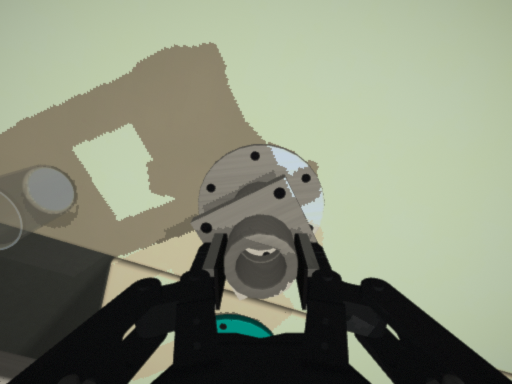

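View pics/s3c.png

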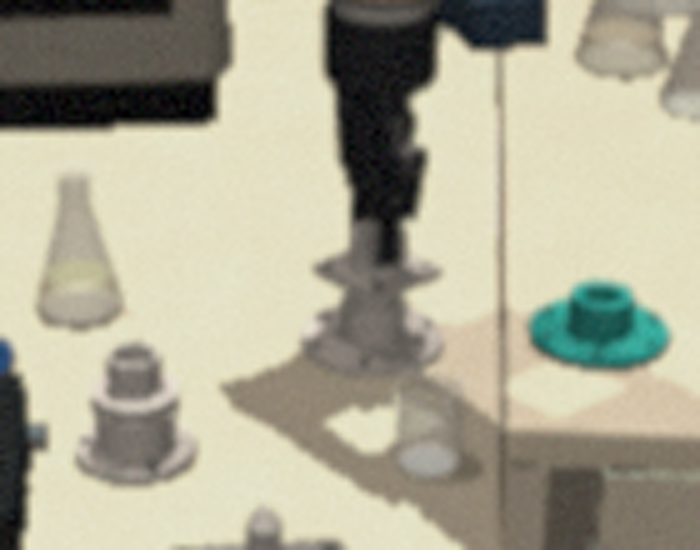

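The square hub is lifted, held level at (262,262), and the wide hub stayed put. Lift it and turn it towards the tray's yaw.

```bash
python3 -m inch '[{"fingers":-1,"delta_pos":[-3.3,0,0],"twist":[-9.2,0,0]},{"fingers":-1,"delta_pos":[-3.3,0,0],"twist":[-9.2,0,0]},{"fingers":-1,"delta_pos":[-3,0,0],"twist":[-9.2,0,0]},{"fingers":-1,"delta_pos":[0,0,0],"twist":[0,0,0]}]'
python3 -c "
from h import *
plan(0.522,0.166,0.15)"
```

```text
time: 3.72
tool_pos: [0.4208, -0.3271, 0.1653]
tool_rot: [0.66, 0.258, 0.656, -0.259]
contact_force: [0.7, 0.3, -1.2]
gripper_width: 0.445
tcp [ 0.4208 -0.3271  0.1653] jawyaw -42.9 j6 -0.05 | shift before turn [  1.38  43.03 -26.13] | after turn [  1.53  43.03 -26.12] | twist [-0.    0.3   0.02] | dist 0.504 F [ 0.7  0.3 -1.2] g 0.445 t 3.725
```

```bash
python3 -m inch '[{"fingers":-1,"delta_pos":[0,4.3,-2.6],"twist":[0,0,0]},{"fingers":-1,"delta_pos":[0,4.7,-2.9],"twist":[0,0,0]},{"fingers":-1,"delta_pos":[0,4.7,-2.9],"twist":[0,0,0]},{"fingers":-1,"delta_pos":[0,4.7,-2.9],"twist":[0,0,0]},{"fingers":-1,"delta_pos":[0,4.7,-2.9],"twist":[0,0,0]}]'
python3 -m inch '[{"fingers":-1,"delta_pos":[0,4.7,-2.9],"twist":[0,0,0]},{"fingers":-1,"delta_pos":[0,4.7,-2.9],"twist":[0,0,0]},{"fingers":-1,"delta_pos":[0,4.7,-2.9],"twist":[0,0,0]},{"fingers":-1,"delta_pos":[0,3,-1.8],"twist":[0,0,0]},{"fingers":-1,"delta_pos":[0,0,0],"twist":[0,0,0]}]'
python3 -c "
from h import *
plan(0.522,0.166,0.15);grab('wrist','w4')"
```

```text
time: 4.35
tool_pos: [0.471, -0.0579, 0.1603]
tool_rot: [0.657, 0.259, 0.659, -0.259]
contact_force: [0.7, -0.6, -1.6]
gripper_width: 0.444
time: 4.97
tool_pos: [0.51, 0.1388, 0.1603]
tool_rot: [0.657, 0.257, 0.66, -0.258]
contact_force: [-0.5, -0.3, -2.0]
gripper_width: 0.44
tcp [0.51   0.1388 0.1603] jawyaw -42.7 j6 0.87 | shift before turn [ 1.02  2.82 -0.96] | after turn [ 1.03  2.82 -0.96] | twist [ 0.   -0.15  0.16] | dist 0.032 F [-0.5 -0.3 -2. ] g 0.44 t 4.975
```

View pics/w4.png

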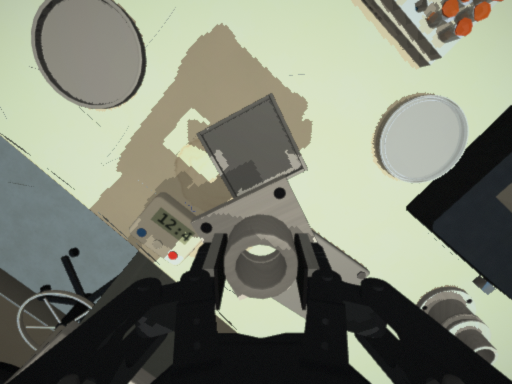

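The square tray sits at (250,143) in the wrist view with its sides nearly parallel to the held flange. Measuring both by depth.

```bash
cat >> h.py <<'E'
def band(f,c,r,lo,hi,rmin=0):
    P=cloud(f); d=np.linalg.norm(P[...,:2]-c,axis=-1); q=P[(d<r)&(d>=rmin)&(P[...,2]>lo)&(P[...,2]<hi)]
    if len(q)<6: print("few",len(q)); return None
    x=q[:,:2].astype(np.float32); a=cv2.minAreaRect(x); c2,r2=cv2.minEnclosingCircle(x)
    print(f"{lo:.3f}-{hi:.3f} n{len(q)} z {np.median(q[:,2]):.4f} circ",np.round(c2,4),round(r2,4),"rect",np.round(a[0],4),np.round(a[1],4),round(a[2],1)); return q
E
python3 - <<'E'
from h import *
f=load("w4"); t=np.array([.510,.1388]); 
P=cloud(f); print(P[250,235],P[285,262], P[160,262])
for lo in np.arange(.12,.2,.01): band(f,t,.05,lo,lo+.01)
band(f,(.522,.166),.075,.009,.015); 
E
```

```text
[0.50559453 0.1542554  0.17854951] [0.49979127 0.12784909 0.17520637] [0.5220162  0.15144577 0.00337809]
few 0
few 0
0.140-0.150 n468 z 0.1473 circ [0.5092 0.1432] 0.04 rect [0.5093 0.1434] [0.0507 0.0619] 74.0
0.150-0.160 n4065 z 0.1522 circ [0.5078 0.138 ] 0.0436 rect [0.5075 0.1377] [0.0627 0.0625] 74.3
0.160-0.170 n1198 z 0.1659 circ [0.5135 0.144 ] 0.032 rect [0.5135 0.144 ] [0.0404 0.0494] 8.2
0.170-0.180 n3578 z 0.1776 circ [0.5136 0.144 ] 0.0326 rect [0.5134 0.141 ] [0.0467 0.0513] 85.3
0.180-0.190 n823 z 0.1853 circ [0.5133 0.1439] 0.0329 rect [0.5073 0.1373] [0.0287 0.0655] 47.5
0.190-0.200 n1070 z 0.1970 circ [0.5137 0.1443] 0.0326 rect [0.5093 0.1395] [0.0235 0.065 ] 47.5
0.200-0.210 n1517 z 0.2065 circ [0.5179 0.1472] 0.0487 rect [0.5113 0.1396] [0.0268 0.0971] 49.1
0.009-0.015 n995 z 0.0108 circ [0.5216 0.1659] 0.0615 rect [0.5217 0.1655] [0.0882 0.0881] 74.5
```

```bash
python3 -c "
from h import *
plan(0.524,0.1667,0.06)"
python3 -m inch '[{"fingers":-1,"delta_pos":[3,2.0,-0.6],"twist":[0,0,0]},{"fingers":-1,"delta_pos":[3.5,1,-0.5],"twist":[0,0,0]},{"fingers":-1,"delta_pos":[3.5,0,0],"twist":[0,0,0]},{"fingers":-1,"delta_pos":[0,0,0],"twist":[0,0,0]}]'
python3 -c "
from h import *
plan(0.524,0.1667,0.021);f=grab('wrist','w5'); t=np.array([.524,.1667])
band(f,t,.05,.045,.062);band(f,t,.05,.072,.082);band(f,(.522,.166),.075,.009,.015)"
```

```text
tcp [0.5099 0.1375 0.1604] jawyaw -42.8 j6 0.87 | shift before turn [10.03  3.13 -0.93] | after turn [10.04  3.1  -0.95] | twist [ 0.   -0.12  0.18] | dist 0.106 F [ 0.  -0.2 -1.5] g 0.444 t 5.025
time: 5.52
tool_pos: [0.5197, 0.1647, 0.0583]
tool_rot: [0.655, 0.257, 0.661, -0.26]
contact_force: [-0.6, 0.3, -1.7]
gripper_width: 0.442
tcp [0.5197 0.1647 0.0583] jawyaw -42.9 j6 0.92 | shift before turn [3.72 0.47 0.19] | after turn [3.73 0.44 0.17] | twist [ 0.   -0.31  0.44] | dist 0.038 F [-0.6  0.3 -1.7] g 0.442 t 5.525
0.045-0.062 n4699 z 0.0502 circ [0.5177 0.1644] 0.0433 rect [0.5172 0.1638] [0.0625 0.0624] 73.7
0.072-0.082 n3243 z 0.0760 circ [0.5235 0.1697] 0.0327 rect [0.5233 0.1671] [0.0465 0.0516] 85.0
0.009-0.015 n1613 z 0.0107 circ [0.522  0.1658] 0.0613 rect [0.5218 0.1656] [0.0883 0.0881] 74.6
```

```bash

python3 -m inch '[{"fingers":-1,"delta_pos":[2,0.45,0.2],"twist":[0,0,0]},{"fingers":-1,"delta_pos":[1,0,0],"twist":[0,0,0]},{"fingers":-1,"delta_pos":[0,0,0],"twist":[0,0,0]}]'
python3 -c "
from h import *
plan(0.524,0.1667,0.021);f=grab('wrist','w6'); t=np.array([.524,.1667])
band(f,t,.05,.018,.030);band(f,t,.05,.042,.053)"
```

```text
time: 5.95
tool_pos: [0.5278, 0.168, 0.033]
tool_rot: [0.658, 0.258, 0.659, -0.258]
contact_force: [0.4, -0.1, -0.5]
gripper_width: 0.441
tcp [0.5278 0.168  0.033 ] jawyaw -42.8 j6 0.92 | shift before turn [ 1.2  -0.35 -0.19] | after turn [ 1.2  -0.35 -0.19] | twist [ 0.   -0.02  0.03] | dist 0.013 F [ 0.4 -0.1 -0.5] g 0.441 t 5.95
0.018-0.030 n4223 z 0.0249 circ [0.5255 0.1667] 0.0441 rect [0.5255 0.167 ] [0.0628 0.0624] 74.3
0.042-0.053 n3706 z 0.0503 circ [0.5313 0.173 ] 0.0327 rect [0.5312 0.1705] [0.0463 0.0513] 85.3
```

```bash

python3 -m inch '[{"fingers":-1,"delta_pos":[0.6,-0.3,-0.2],"twist":[0,0,0]},{"fingers":-1,"delta_pos":[0.4,0,0],"twist":[0,0,0]},{"fingers":-1,"delta_pos":[0,0,0],"twist":[0,0,0]}]'
python3 -c "
from h import *
plan(0.524,0.1667,0.021)"
```

```text
time: 6.38
tool_pos: [0.524, 0.1675, 0.0224]
tool_rot: [0.658, 0.258, 0.659, -0.258]
contact_force: [-0.0, 0.4, -1.5]
gripper_width: 0.441
tcp [0.524  0.1675 0.0224] jawyaw -42.8 j6 0.92 | shift before turn [ 0.14 -0.06  0.05] | after turn [ 0.14 -0.06  0.05] | twist [ 0.   -0.03  0.04] | dist 0.002 F [-0.   0.4 -1.5] g 0.441 t 6.375
```

```bash

python3 -m inch '[{"fingers":-1,"delta_pos":[0.2,0,0],"twist":[0,0,0]},{"fingers":-1,"delta_pos":[0.1,0,0],"twist":[0,0,0]},{"fingers":-1,"delta_pos":[0,0,0],"twist":[0,0,0]}]'
```

```text
time: 6.75
tool_pos: [0.5244, 0.1675, 0.0197]
tool_rot: [0.658, 0.258, 0.659, -0.258]
contact_force: [-1.0, 0.4, -1.7]
gripper_width: 0.448
```

```bash

python3 -m inch '[{"fingers":-1,"delta_pos":[0.1,0,0],"twist":[0,0,0]},{"fingers":-1,"delta_pos":[0,0,0],"twist":[0,0,0]}]'
python3 -c "
from h import *
f=grab('wrist','w7'); t=np.array([.524,.1667]);band(f,t,.05,.006,.018);band(f,t,.05,.028,.043)"
```

```text
time: 7.0
tool_pos: [0.5246, 0.1676, 0.019]
tool_rot: [0.659, 0.258, 0.658, -0.258]
contact_force: [-0.5, -0.0, -1.6]
gripper_width: 0.442
0.006-0.018 n6354 z 0.0108 circ [0.524  0.1667] 0.0501 rect [0.5217 0.1658] [0.0883 0.0882] 74.5
0.028-0.043 n4011 z 0.0364 circ [0.5282 0.1728] 0.0326 rect [0.5275 0.1709] [0.0481 0.0501] 89.3
```

```bash

python3 -m inch '[{"fingers":-0.3,"delta_pos":[0.05,0,0],"twist":[0,0,0]},{"fingers":0.2,"delta_pos":[0,0,0],"twist":[0,0,0]},{"fingers":1,"delta_pos":[0,0,0],"twist":[0,0,0]},{"fingers":1,"delta_pos":[0,0,0],"twist":[0,0,0]},{"fingers":1,"delta_pos":[0,0,0],"twist":[0,0,0]}]'
python3 -m inch '[{"fingers":1,"delta_pos":[0,0,0],"twist":[0,0,0]},{"fingers":1,"delta_pos":[0,0,0],"twist":[0,0,0]},{"fingers":1,"delta_pos":[-3,0,0],"twist":[0,0,0]},{"fingers":1,"delta_pos":[-4,0,0],"twist":[0,0,0]},{"fingers":1,"delta_pos":[-4,0,0],"twist":[0,0,0]}]'
python3 -c "
from h import *
f=grab('wrist','w8'); t=np.array([.522,.1657]);band(f,t,.033,.009,.015);band(f,t,.05,.030,.043)
plan(.419,-.326,.13)"
```

```text
time: 7.68
tool_pos: [0.5245, 0.1675, 0.0183]
tool_rot: [0.658, 0.258, 0.658, -0.258]
contact_force: [1.2, 0.6, -0.1]
gripper_width: 0.999
time: 8.3
tool_pos: [0.5241, 0.1675, 0.1292]
tool_rot: [0.658, 0.258, 0.659, -0.258]
contact_force: [0.2, 0.2, 0.1]
gripper_width: 0.998
0.009-0.015 n1675 z 0.0109 circ [0.522  0.1657] 0.0331 rect [0.5223 0.1665] [0.0624 0.0621] 73.6
0.030-0.043 n942 z 0.0365 circ [0.5226 0.1667] 0.02 rect [0.5228 0.1669] [0.0387 0.0386] 87.2
tcp [0.5279 0.1682 0.1361] jawyaw -42.8 j6 0.92 | shift before turn [  0.41 -43.69  25.55] | after turn [  0.61 -43.68  25.55] | twist [ 0.    0.34 -0.45] | dist 0.506 F [4.3 1.3 2.8] g 1.006 t 8.35
```

View pics/w8.png

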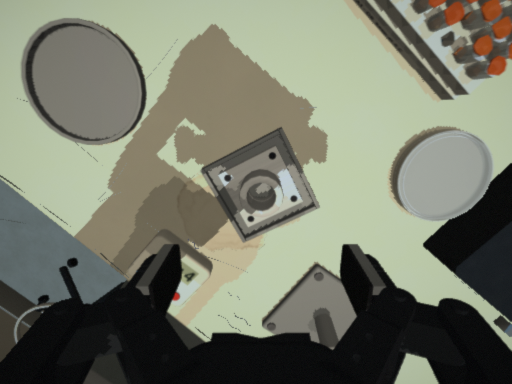

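Square hub is flat in the tray at (260,190), within 2 mm of centre and 1° of its yaw. Back to stack B for the wide hub.

```bash
python3 -m inch '[{"fingers":1,"delta_pos":[-1,-3.5,2],"twist":[0,0,0]},{"fingers":1,"delta_pos":[-0.6,-4.7,2.8],"twist":[0,0,0]},{"fingers":1,"delta_pos":[0,-4.7,2.8],"twist":[0,0,0]},{"fingers":1,"delta_pos":[0,-4.7,2.8],"twist":[0,0,0]},{"fingers":1,"delta_pos":[0,-4.7,2.8],"twist":[0,0,0]}]'
python3 -m inch '[{"fingers":1,"delta_pos":[0,-4.7,2.8],"twist":[0,0,0]},{"fingers":1,"delta_pos":[0,-4.7,2.8],"twist":[0,0,0]},{"fingers":1,"delta_pos":[0.3,-4.7,2.8],"twist":[0,0,0]},{"fingers":1,"delta_pos":[0.3,-4.7,2.8],"twist":[0,0,0]},{"fingers":1,"delta_pos":[0,0,0],"twist":[0,0,0]}]'
python3 -c "
from h import *
plan(0.419,-.326,.1);f=grab('wrist','w9');t=np.array([.419,-.326]);band(f,t,.06,.004,.012);band(f,t,.04,.028,.043)"
```

```text
time: 8.98
tool_pos: [0.4694, -0.0874, 0.1444]
tool_rot: [0.659, 0.258, 0.658, -0.258]
contact_force: [0.4, 1.0, -0.3]
gripper_width: 1.005
time: 9.6
tool_pos: [0.4235, -0.3028, 0.1381]
tool_rot: [0.658, 0.259, 0.658, -0.26]
contact_force: [0.8, 0.3, -0.2]
gripper_width: 0.999
tcp [ 0.4235 -0.3028  0.1381] jawyaw -43.0 j6 -0.01 | shift before turn [ 3.81 -2.    1.25] | after turn [ 3.81 -2.    1.25] | twist [-0.    0.    0.02] | dist 0.045 F [ 0.8  0.3 -0.2] g 0.999 t 9.6
0.004-0.012 n4836 z 0.0068 circ [ 0.4192 -0.3263] 0.05 rect [ 0.4194 -0.3264] [0.0987 0.0986] 44.4
0.028-0.043 n1175 z 0.0326 circ [ 0.4193 -0.3262] 0.0229 rect [ 0.4199 -0.3259] [0.0444 0.0445] 46.7
```

View pics/w9.png

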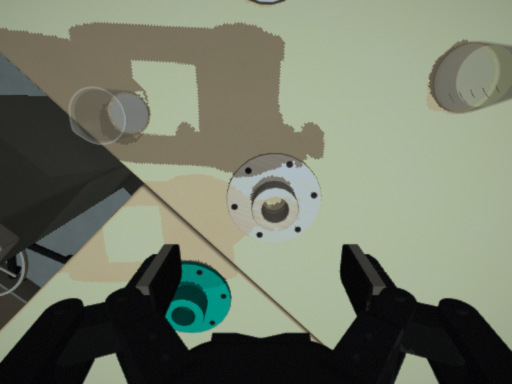

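Wide hub (metallic, six holes) at (273,197), centre (0.4193,-0.3262), flange top 7–8 mm, neck top 33–34 mm. The turquoise one at (198,297) stays clear.

```bash
python3 -m inch '[{"fingers":1,"delta_pos":[1.5,-2,1.25],"twist":[0,0,0]},{"fingers":1,"delta_pos":[2.5,0,0],"twist":[0,0,0]},{"fingers":1,"delta_pos":[0,0,0],"twist":[0,0,0]}]'
python3 -c "
from h import *
plan(0.4193,-.3262,.012)"
```

```text
time: 10.02
tool_pos: [0.4192, -0.3206, 0.096]
tool_rot: [0.657, 0.258, 0.66, -0.256]
contact_force: [0.2, -0.6, 0.3]
gripper_width: 0.998
tcp [ 0.4192 -0.3206  0.096 ] jawyaw -42.7 j6 -0.05 | shift before turn [ 8.4  -0.41  0.43] | after turn [ 8.4  -0.41  0.38] | twist [-0.   -0.3  -0.03] | dist 0.084 F [ 0.2 -0.6  0.3] g 0.998 t 10.025
```

```bash
python3 -m inch '[{"fingers":1,"delta_pos":[3,-0.4,0.4],"twist":[0,0,0]},{"fingers":1,"delta_pos":[2.5,0,0],"twist":[0,0,0]},{"fingers":1,"delta_pos":[1.5,0,0],"twist":[0,0,0]},{"fingers":1,"delta_pos":[0,0,0],"twist":[0,0,0]}]'
python3 -c "
from h import *
plan(0.4193,-.3262,.012)"
```

```text
time: 10.52
tool_pos: [0.4202, -0.3277, 0.0278]
tool_rot: [0.658, 0.258, 0.659, -0.257]
contact_force: [-0.2, -0.4, -0.4]
gripper_width: 1.003
tcp [ 0.4202 -0.3277  0.0278] jawyaw -42.7 j6 -0.06 | shift before turn [ 1.58  0.05 -0.17] | after turn [ 1.58  0.05 -0.17] | twist [-0.   -0.1  -0.01] | dist 0.016 F [-0.2 -0.4 -0.4] g 1.003 t 10.525
```

```bash
python3 -m inch '[{"fingers":1,"delta_pos":[1,0,-0.15],"twist":[0,0,0]},{"fingers":1,"delta_pos":[0.5,0,0],"twist":[0,0,0]},{"fingers":-1,"delta_pos":[0,0,0],"twist":[0,0,0]},{"fingers":-1,"delta_pos":[0,0,0],"twist":[0,0,0]},{"fingers":-1,"delta_pos":[0,0,0],"twist":[0,0,0]}]'
python3 -m inch '[{"fingers":-1,"delta_pos":[0,0,0],"twist":[0,0,0]},{"fingers":-1,"delta_pos":[0,0,0],"twist":[0,0,0]},{"fingers":-1,"delta_pos":[-0.8,0,0],"twist":[0,0,0]},{"fingers":-1,"delta_pos":[-1,0,0],"twist":[0,0,0]},{"fingers":-1,"delta_pos":[0,0,0],"twist":[0,0,0]}]'
python3 -c "
from h import *
grab('wrist','w10');plan(0.465,0,.15)"
```

```text
time: 11.15
tool_pos: [0.4198, -0.3283, 0.0141]
tool_rot: [0.659, 0.258, 0.658, -0.258]
contact_force: [-0.5, 0.0, 1.9]
gripper_width: 0.507
time: 11.78
tool_pos: [0.4196, -0.328, 0.032]
tool_rot: [0.659, 0.258, 0.658, -0.258]
contact_force: [1.1, 0.6, -3.8]
gripper_width: 0.506
tcp [ 0.4193 -0.3277  0.0316] jawyaw -42.8 j6 -0.06 | shift before turn [-11.86  27.16 -18.89] | after turn [-11.84  27.16 -18.9 ] | twist [-0.    0.03  0.  ] | dist 0.351 F [ 0.8  0.3 -3.6] g 0.507 t 11.825
```

View pics/w10.png

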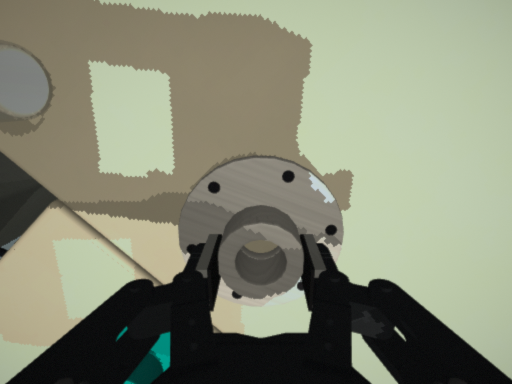

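Wide hub is held at (261,260). I lift well clear of the beaker before crossing to the stand.

```bash
python3 -m inch '[{"fingers":-1,"delta_pos":[-4,0,0],"twist":[0,0,0]},{"fingers":-1,"delta_pos":[-5,0,0],"twist":[0,0,0]},{"fingers":-1,"delta_pos":[-4,0,0],"twist":[0,0,0]},{"fingers":-1,"delta_pos":[0,3.5,-2.4],"twist":[0,0,0]},{"fingers":-1,"delta_pos":[0,4.5,-3.1],"twist":[0,0,0]}]'
python3 -m inch '[{"fingers":-1,"delta_pos":[0,4.5,-3.1],"twist":[0,0,0]},{"fingers":-1,"delta_pos":[0,4.5,-3.1],"twist":[0,0,0]},{"fingers":-1,"delta_pos":[0,4.5,-3.1],"twist":[0,0,0]},{"fingers":-1,"delta_pos":[0,2.5,-1.8],"twist":[0,0,0]},{"fingers":-1,"delta_pos":[0,0,0],"twist":[0,0,0]}]'
python3 -c "
from h import *
plan(0.465,0,.12);f=grab('wrist','w11');p=manip.state()['tool_pos'];print(p)
for lo in np.arange(p[2]-.03,p[2]+.04,.01): band(f,p[:2],.06,lo,lo+.01)
band(f,(.465,0),.08,.006,.013);band(f,(.465,0),.03,.045,.07)"
```

```text
time: 12.45
tool_pos: [0.4333, -0.2313, 0.1618]
tool_rot: [0.659, 0.259, 0.658, -0.259]
contact_force: [0.7, 1.7, -3.4]
gripper_width: 0.508
time: 13.08
tool_pos: [0.4599, -0.0369, 0.1606]
tool_rot: [0.659, 0.257, 0.659, -0.257]
contact_force: [-0.6, -0.3, -4.3]
gripper_width: 0.508
tcp [ 0.4599 -0.0369  0.1606] jawyaw -42.5 j6 0.5 | shift before turn [ 4.06  3.07 -2.11] | after turn [ 4.06  3.06 -2.11] | twist [ 0.   -0.06  0.02] | dist 0.055 F [-0.6 -0.3 -4.3] g 0.508 t 13.075
[ 0.45991244 -0.03806157  0.16072075]
few 0
0.141-0.151 n245 z 0.1491 circ [ 0.471 -0.025] 0.0475 rect [ 0.4727 -0.0199] [0.0634 0.0799] 77.0
0.151-0.161 n10892 z 0.1534 circ [ 0.4595 -0.0356] 0.0502 rect [ 0.4596 -0.0342] [0.0992 0.0966] 10.0
0.161-0.171 n1172 z 0.1666 circ [ 0.4638 -0.0315] 0.0338 rect [ 0.4638 -0.0314] [0.0373 0.0566] 80.3
0.171-0.181 n4969 z 0.1790 circ [ 0.4633 -0.0316] 0.0355 rect [ 0.4605 -0.0321] [0.0484 0.0572] 11.5
0.181-0.191 n862 z 0.1860 circ [ 0.4631 -0.0316] 0.0356 rect [ 0.4611 -0.035 ] [0.0343 0.0699] 58.2
0.191-0.201 n1130 z 0.1976 circ [ 0.4633 -0.0317] 0.0354 rect [ 0.459  -0.0364] [0.0235 0.0707] 47.6
0.201-0.211 n1454 z 0.2074 circ [ 0.4669 -0.0284] 0.0537 rect [ 0.463  -0.0326] [0.0175 0.1071] 47.1
0.006-0.013 n6224 z 0.0089 circ [ 0.4658 -0.0016] 0.0715 rect [ 0.4653 -0.0018] [0.1037 0.1037] 10.6
0.045-0.070 n192 z 0.0575 circ [4.667e-01 3.000e-04] 0.0097 rect [0.4683 0.003 ] [0.0085 0.0191] 60.8
```

View pics/w11.png

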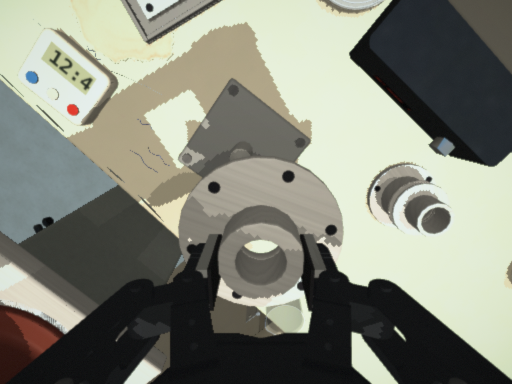

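The stand is at (245,130), partly hidden under the held flange, with the spigot tip at (243,150). Stack A is at (410,200). I'll move over the spigot to hover height, then compare bore and spigot.

```bash
cat >> h.py <<'E'
def bore(f,c,ztop,tol=.0025,r=.03):
    "centre of the hole in the neck's top ring: rim pixels cast onto the ring's plane"
    P=cloud(f); m=((np.abs(P[...,2]-ztop)<tol)&(np.linalg.norm(P[...,:2]-c,axis=-1)<r)).astype(np.uint8)
    m=cv2.morphologyEx(m,cv2.MORPH_CLOSE,np.ones((3,3),np.uint8))
    cs,h=cv2.findContours(m,cv2.RETR_CCOMP,cv2.CHAIN_APPROX_NONE); best=None
    for k,x in enumerate(cs):
        if h[0][k][3]>=0 and (best is None or len(x)>len(best)): best=x
    if best is None: print("no hole"); return
    zt=np.median(P[m>0][:,2]); q=np.array([onz(f,u,v,zt)[:2] for u,v in best[:,0]])
    A=np.c_[2*q,np.ones(len(q))]; s=np.linalg.lstsq(A,(q**2).sum(1),rcond=None)[0]; rr=np.sqrt(s[2]+s[0]**2+s[1]**2)
    print("bore centre",s[:2].round(4),"r",rr.round(4),"z",zt.round(4)); return s[:2]
E
python3 -c "
from h import *
f=load('w11');bore(f,(.46,-.0358),.179);p=manip.state()['tool_pos'];plan(.465,-.002,.16)"
```

```text
bore centre [ 0.4607 -0.0346] r 0.0126 z 0.1792
tcp [ 0.4599 -0.0381  0.1607] jawyaw -42.6 j6 0.5 | shift before turn [ 0.07  3.   -2.07] | after turn [ 0.07  3.   -2.07] | twist [ 0.   -0.03  0.05] | dist 0.036 F [ 0.1 -0.1 -3.4] g 0.507 t 13.125
```

```bash
python3 -m inch '[{"fingers":-1,"delta_pos":[0,1.4,-0.93],"twist":[0,0,0]},{"fingers":-1,"delta_pos":[1.5,1.4,-0.93],"twist":[0,0,0]},{"fingers":-1,"delta_pos":[2.5,0,0],"twist":[0,0,0]},{"fingers":-1,"delta_pos":[1.8,0,0],"twist":[0,0,0]},{"fingers":-1,"delta_pos":[0,0,0],"twist":[0,0,0]}]'
python3 -c "
from h import *
f=grab('wrist','w12');p=manip.state()['tool_pos'];plan(.465,-.002,.16)
bore(f,p[:2],p[2]+.0185);band(f,p[:2],.06,p[2]-.012,p[2]-.003);band(f,(.4653,-.0018),.08,.006,.013);band(f,(.465,0),.012,.03,.067);crop(f,200,190,330,310,5,'w12c')"
```

```text
time: 13.75
tool_pos: [0.4639, -0.0052, 0.1006]
tool_rot: [0.657, 0.257, 0.66, -0.258]
contact_force: [0.0, -0.1, -3.8]
gripper_width: 0.508
tcp [ 0.465  -0.0055  0.1023] jawyaw -42.8 j6 0.57 | shift before turn [-5.77  0.25 -0.25] | after turn [-5.77  0.25 -0.24] | twist [ 0.   -0.11  0.07] | dist 0.058 F [ 0.4 -0.6 -4. ] g 0.511 t 13.8
bore centre [ 0.4644 -0.0035] r 0.0132 z 0.1193
0.090-0.099 n10803 z 0.0933 circ [ 0.4637 -0.0039] 0.0502 rect [ 0.4638 -0.0022] [0.0988 0.0961] 9.3
0.006-0.013 n3955 z 0.0088 circ [ 0.4656 -0.001 ] 0.0718 rect [ 0.4656 -0.0013] [0.1031 0.1031] 10.5
few 0
```

View pics/w12.png

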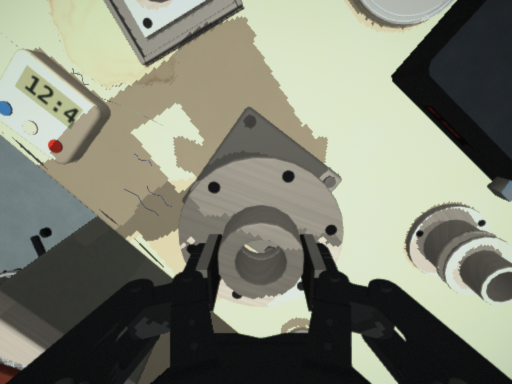

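View pics/w12c.png

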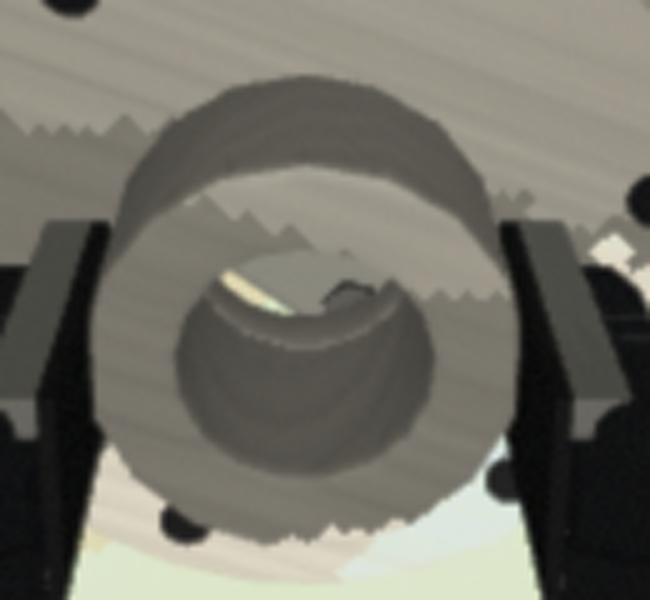

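```bash
python3 -c "
from h import *
for n in('side','scene'):
    f=grab(n,n+'13');band(f,(.464,-.004),.06,.0905,.099);band(f,(.4655,-.001),.085,.007,.013);band(f,(.465,-.001),.03,.03,.068)
crop(load('side13'),190,120,300,240,5,'side13c')
plan(.465,-.002,.16)"
```

```text
0.090-0.099 n384 z 0.0966 circ [ 0.4656 -0.0018] 0.051 rect [0.4664 0.0039] [0.0962 0.0874] 0.8
0.007-0.013 n666 z 0.0107 circ [ 0.4675 -0.0014] 0.0704 rect [ 4.664e-01 -3.000e-04] [0.104  0.1096] 10.1
0.030-0.068 n81 z 0.0466 circ [0.4662 0.0017] 0.011 rect [0.4661 0.0036] [0.0196 0.0138] 6.9
0.090-0.099 n345 z 0.0971 circ [ 0.4635 -0.0034] 0.0509 rect [0.4608 0.0014] [0.0976 0.0907] 46.7
0.007-0.013 n596 z 0.0102 circ [ 4.632e-01 -2.000e-04] 0.07 rect [ 0.4642 -0.0009] [0.1039 0.1074] 9.5
0.030-0.068 n76 z 0.0484 circ [0.4636 0.0034] 0.01 rect [0.4627 0.0039] [0.0186 0.0116] 32.7
tcp [ 0.4663 -0.0058  0.104 ] jawyaw -42.8 j6 0.57 | shift before turn [-5.6   0.19 -0.35] | after turn [-5.6   0.19 -0.35] | twist [ 0.    0.06 -0.04] | dist 0.056 F [ 0.4 -0.7 -3.1] g 0.509 t 13.9
```

View pics/side13c.png

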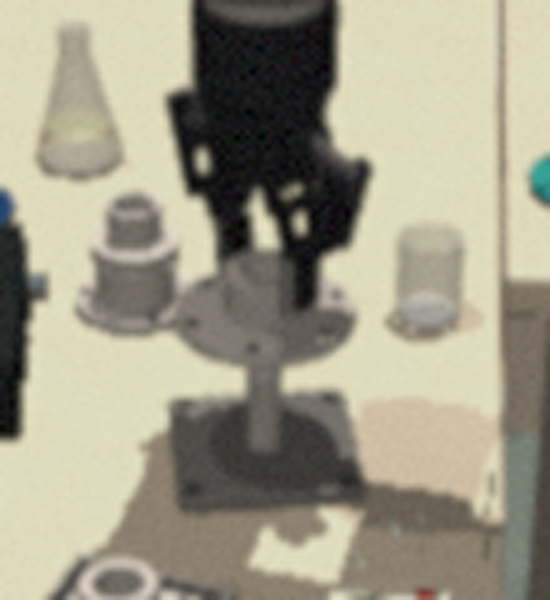

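```bash
python3 -m inch '[{"fingers":-1,"delta_pos":[0,0,0],"twist":[0,0,0]},{"fingers":-1,"delta_pos":[0,0,0],"twist":[0,0,0]},{"fingers":-1,"delta_pos":[0,0,0],"twist":[0,0,0]}]'
python3 -c "
from h import *
f=grab('wrist','w14');p=manip.state()['tool_pos'];plan(.465,-.002,.16)
bore(f,p[:2],p[2]+.0185);band(f,p[:2],.06,p[2]-.013,p[2]-.003);band(f,(.4653,-.0018),.08,.006,.013)
f=grab('side','s14');band(f,(.464,-.004),.06,.0905,.102);band(f,(.4655,-.001),.085,.007,.013)
plan(.465,-.002,.16)"
```

```text
time: 14.28
tool_pos: [0.4659, -0.0057, 0.1037]
tool_rot: [0.659, 0.258, 0.658, -0.258]
contact_force: [-0.5, 0.1, -3.4]
gripper_width: 0.51
tcp [ 0.4658 -0.0057  0.1036] jawyaw -42.8 j6 0.57 | shift before turn [-5.64  0.21 -0.31] | after turn [-5.64  0.21 -0.31] | twist [ 0.    0.03 -0.02] | dist 0.057 F [ 0.1  1.  -3.2] g 0.511 t 14.325
bore centre [ 0.4668 -0.0034] r 0.0126 z 0.1222
0.091-0.101 n10831 z 0.0964 circ [ 0.4656 -0.0044] 0.0503 rect [ 0.4674 -0.0043] [0.0991 0.0963] 84.8
0.006-0.013 n3724 z 0.0088 circ [ 0.4655 -0.0016] 0.0713 rect [ 0.4656 -0.0015] [0.1033 0.1034] 10.5
0.090-0.102 n398 z 0.0979 circ [ 0.4665 -0.0027] 0.0509 rect [0.4663 0.0024] [0.0958 0.09  ] 4.4
0.007-0.013 n672 z 0.0107 circ [ 0.4674 -0.0024] 0.0714 rect [ 0.4664 -0.0008] [0.1042 0.107 ] 10.3
tcp [ 0.4658 -0.0056  0.1035] jawyaw -42.8 j6 0.57 | shift before turn [-5.65  0.22 -0.3 ] | after turn [-5.65  0.22 -0.3 ] | twist [ 0.    0.01 -0.01] | dist 0.057 F [ 0.  -1.3 -3.2] g 0.507 t 14.375
```

```bash
python3 -m inch '[{"fingers":-1,"delta_pos":[0.6,0.12,-0.16],"twist":[0,0,0]},{"fingers":-1,"delta_pos":[0.7,0,0],"twist":[0,0,0]},{"fingers":-1,"delta_pos":[0,0,0],"twist":[0,0,0]},{"fingers":-1,"delta_pos":[0,0,0],"twist":[0,0,0]}]'
python3 -c "
from h import *
f=grab('wrist','w15');p=manip.state()['tool_pos'];plan(.4652,-.0037,.07)
bore(f,p[:2],p[2]+.0185);band(f,p[:2],.06,p[2]-.013,p[2]-.003);band(f,(.4653,-.0018),.08,.006,.013)
crop(f,200,190,330,310,5,'w15c')"
```

```text
time: 14.88
tool_pos: [0.4653, -0.0036, 0.0901]
tool_rot: [0.658, 0.258, 0.659, -0.258]
contact_force: [0.1, 0.6, -3.1]
gripper_width: 0.508
tcp [ 0.4654 -0.0036  0.0904] jawyaw -42.8 j6 0.58 | shift before turn [ 2.04 -0.02 -0.01] | after turn [ 2.04 -0.02 -0.01] | twist [ 0.    0.01 -0.01] | dist 0.02 F [-0.1  0.8 -3.8] g 0.506 t 14.925
bore centre [ 0.466  -0.0014] r 0.0127 z 0.1087
0.077-0.087 n10841 z 0.0828 circ [ 0.4651 -0.0022] 0.0501 rect [ 0.4665 -0.0023] [0.0991 0.0966] 84.5
0.006-0.013 n3609 z 0.0088 circ [ 0.4659 -0.0014] 0.0716 rect [ 0.466  -0.0013] [0.1025 0.1032] 10.6
```

View pics/w15c.png

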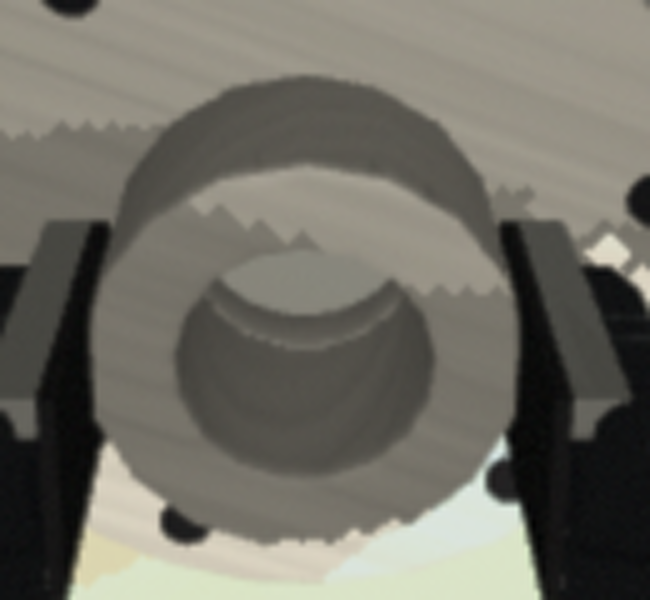

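Bore and stand centres agree within 1 mm. I lower past the taper, watching the force.

```bash
python3 -m inch '[{"fingers":-1,"delta_pos":[0.7,0.05,0],"twist":[0,0,0]},{"fingers":-1,"delta_pos":[0.7,0,0],"twist":[0,0,0]},{"fingers":-1,"delta_pos":[0.7,0,0],"twist":[0,0,0]},{"fingers":-1,"delta_pos":[0,0,0],"twist":[0,0,0]},{"fingers":-1,"delta_pos":[0,0,0],"twist":[0,0,0]}]'
python3 -c "
from h import *
f=grab('wrist','w16');p=manip.state()['tool_pos'];plan(.4655,-.0034,.07)
bore(f,p[:2],p[2]+.0185);band(f,p[:2],.06,p[2]-.013,p[2]-.003);crop(f,200,190,330,310,5,'w16c')"
```

```text
time: 15.55
tool_pos: [0.4657, -0.0033, 0.0693]
tool_rot: [0.658, 0.258, 0.658, -0.258]
contact_force: [0.9, 0.4, -4.5]
gripper_width: 0.51
tcp [ 0.4659 -0.0033  0.0695] jawyaw -42.8 j6 0.58 | shift before turn [-0.05 -0.03 -0.02] | after turn [-0.05 -0.03 -0.02] | twist [ 0.    0.02 -0.01] | dist 0.001 F [ 0.5 -1.3 -2.9] g 0.505 t 15.6
bore centre [ 0.4665 -0.0011] r 0.0127 z 0.0879
0.057-0.067 n10956 z 0.0620 circ [ 0.4657 -0.0022] 0.0502 rect [ 0.4671 -0.0018] [0.0989 0.0966] 85.1
```

View pics/w16c.png

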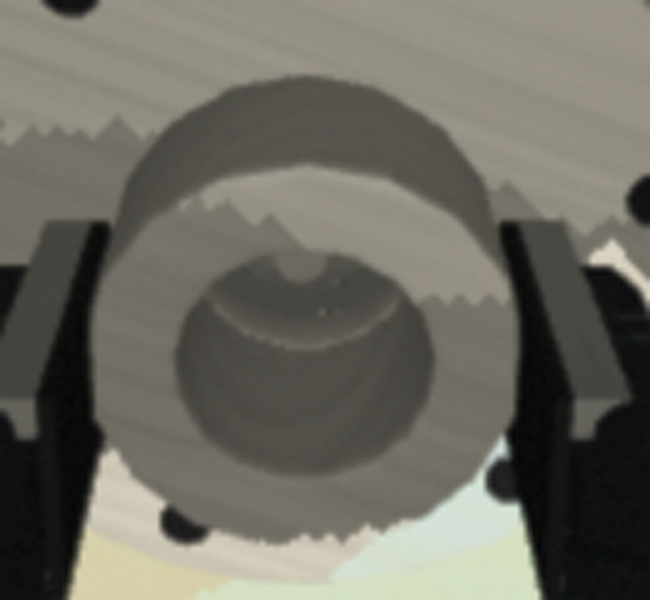

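The spigot tip now shows inside the bore at crop (302,265), centred left to right. I check its position and continue down.

```bash
python3 -c "
from h import *
f=load('w16');P=cloud(f)
for v in range(240,248,2): print(v,P[v,256:266:2].round(4).tolist())"
python3 -m inch '[{"fingers":-1,"delta_pos":[0.7,0,0],"twist":[0,0,0]},{"fingers":-1,"delta_pos":[0.8,0,0],"twist":[0,0,0]},{"fingers":-1,"delta_pos":[0.8,0,0],"twist":[0,0,0]},{"fingers":-1,"delta_pos":[0,0,0],"twist":[0,0,0]},{"fingers":-1,"delta_pos":[0,0,0],"twist":[0,0,0]}]'
python3 -c "
from h import *
f=grab('wrist','w17');p=manip.state()['tool_pos'];plan(.4655,-.0034,.0245)
bore(f,p[:2],p[2]+.0185);crop(f,200,190,330,310,5,'w17c')"
```

```text
240 [[0.473, 0.0093, 0.0879], [0.465, -0.0005, 0.0644], [0.4664, -0.0008, 0.0657], [0.467, -0.0019, 0.065], [0.468, -0.0025, 0.0653]]
242 [[0.4641, 0.0002, 0.0666], [0.4644, -0.0012, 0.0652], [0.4652, -0.002, 0.0649], [0.4657, -0.0033, 0.0639], [0.4666, -0.0041, 0.0638]]
244 [[0.4623, -0.0017, 0.0642], [0.4633, -0.0023, 0.0646], [0.4642, -0.0032, 0.0646], [0.465, -0.0041, 0.0644], [0.4663, -0.0043, 0.0657]]
246 [[0.4596, -0.0045, 0.0597], [0.4626, -0.0032, 0.065], [0.4632, -0.0042, 0.0645], [0.4638, -0.0054, 0.0635], [0.4635, -0.0075, 0.0605]]
time: 16.23
tool_pos: [0.4657, -0.0033, 0.0463]
tool_rot: [0.658, 0.258, 0.658, -0.258]
contact_force: [-0.4, -0.6, -2.0]
gripper_width: 0.511
tcp [ 0.4659 -0.0033  0.0465] jawyaw -42.8 j6 0.58 | shift before turn [ 2.2  -0.04 -0.03] | after turn [ 2.2  -0.04 -0.02] | twist [ 0.    0.02 -0.01] | dist 0.022 F [ 0.3 -0.  -3.3] g 0.507 t 16.275
bore centre [ 0.4665 -0.0011] r 0.0127 z 0.0648
```

View pics/w17c.png

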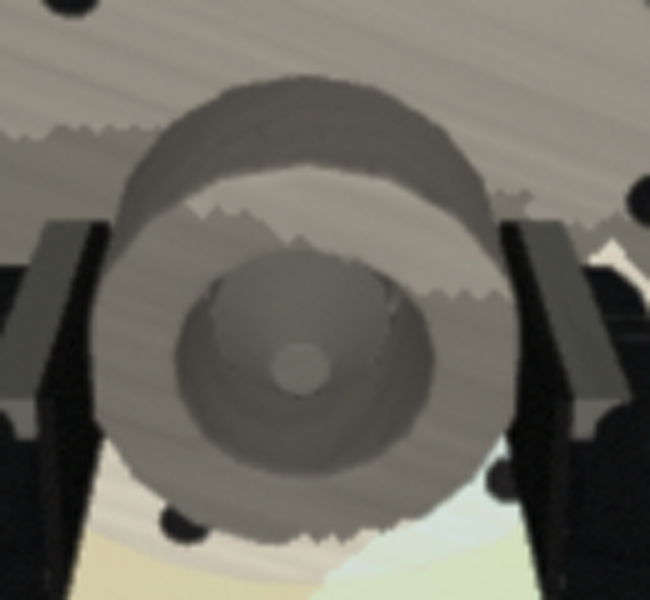

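```bash
python3 -m inch '[{"fingers":-1,"delta_pos":[0.8,-0.05,0],"twist":[0,0,0]},{"fingers":-1,"delta_pos":[0.7,0,0],"twist":[0,0,0]},{"fingers":-1,"delta_pos":[0.4,0,0],"twist":[0,0,0]},{"fingers":-1,"delta_pos":[0,0,0],"twist":[0,0,0]},{"fingers":-1,"delta_pos":[0,0,0],"twist":[0,0,0]}]'
python3 -m inch '[{"fingers":-1,"delta_pos":[0.2,0,0],"twist":[0,0,0]},{"fingers":-1,"delta_pos":[0.1,0,0],"twist":[0,0,0]},{"fingers":-1,"delta_pos":[0,0,0],"twist":[0,0,0]}]'
python3 -c "
from h import *
f=grab('wrist','w18');p=manip.state()['tool_pos'];plan(.4655,-.0034,.0245)
bore(f,p[:2],p[2]+.0185);band(f,p[:2],.06,.012,.024)"
```

```text
time: 16.9
tool_pos: [0.4655, -0.0036, 0.0274]
tool_rot: [0.659, 0.258, 0.658, -0.258]
contact_force: [-1.2, -1.1, -3.2]
gripper_width: 0.509
time: 17.27
tool_pos: [0.4652, -0.0036, 0.0242]
tool_rot: [0.658, 0.258, 0.659, -0.258]
contact_force: [-0.4, 0.3, -4.6]
gripper_width: 0.507
tcp [ 0.4653 -0.0036  0.0243] jawyaw -42.8 j6 0.58 | shift before turn [-0.02  0.03 -0.  ] | after turn [-0.02  0.03 -0.  ] | twist [ 0. -0.  0.] | dist 0.0 F [-0.2 -0.8 -3.2] g 0.507 t 17.325
bore centre [ 0.4633 -0.0042] r 0.0149 z 0.0428
0.012-0.024 n10630 z 0.0169 circ [ 0.4693 -0.006 ] 0.0553 rect [ 0.4652 -0.0009] [0.099  0.0967] 9.6
```

```bash
python3 -m inch '[{"fingers":-1,"delta_pos":[0.05,0,0],"twist":[0,0,0]},{"fingers":0.1,"delta_pos":[0,0,0],"twist":[0,0,0]},{"fingers":0.5,"delta_pos":[0,0,0],"twist":[0,0,0]},{"fingers":1,"delta_pos":[0,0,0],"twist":[0,0,0]},{"fingers":1,"delta_pos":[0,0,0],"twist":[0,0,0]}]'
python3 -m inch '[{"fingers":1,"delta_pos":[0,0,0],"twist":[0,0,0]},{"fingers":1,"delta_pos":[-3,0,0],"twist":[0,0,0]},{"fingers":1,"delta_pos":[-4,0,0],"twist":[0,0,0]},{"fingers":1,"delta_pos":[-5,0,0],"twist":[0,0,0]},{"fingers":1,"delta_pos":[0,0,0],"twist":[0,0,0]}]'
python3 -c "
from h import *
f=grab('wrist','w19');plan(.561,-.159,.16)
band(f,(.4655,-.0015),.055,.014,.021);band(f,(.4655,-.0015),.03,.038,.046);band(f,(.561,-.159),.05,.068,.078);band(f,(.561,-.159),.05,.004,.01)"
```

```text
time: 17.95
tool_pos: [0.4656, -0.0037, 0.024]
tool_rot: [0.659, 0.258, 0.658, -0.258]
contact_force: [-0.4, 0.9, 0.2]
gripper_width: 1.001
time: 18.58
tool_pos: [0.4686, -0.0042, 0.1491]
tool_rot: [0.662, 0.258, 0.655, -0.257]
contact_force: [-0.6, -0.9, -1.1]
gripper_width: 1.003
tcp [ 0.4669 -0.0039  0.1463] jawyaw -42.8 j6 0.58 | shift before turn [-1.31 -5.   17.44] | after turn [-1.37 -5.   17.44] | twist [ 0.    0.25 -0.16] | dist 0.182 F [-0.1 -0.1  0. ] g 1.0 t 18.625
0.014-0.021 n5107 z 0.0168 circ [ 0.4656 -0.0022] 0.05 rect [ 0.4656 -0.0023] [0.0985 0.0989] 44.3
0.038-0.046 n1228 z 0.0427 circ [ 0.4657 -0.0022] 0.0229 rect [ 0.4658 -0.0016] [0.0442 0.0447] 47.8
0.068-0.078 n630 z 0.0721 circ [ 0.5604 -0.1592] 0.0177 rect [ 0.5598 -0.159 ] [0.0328 0.0342] 14.8
0.004-0.010 n1324 z 0.0067 circ [ 0.5615 -0.1618] 0.0382 rect [ 0.5598 -0.1533] [0.0746 0.0579] 8.8
```

View pics/w19.png

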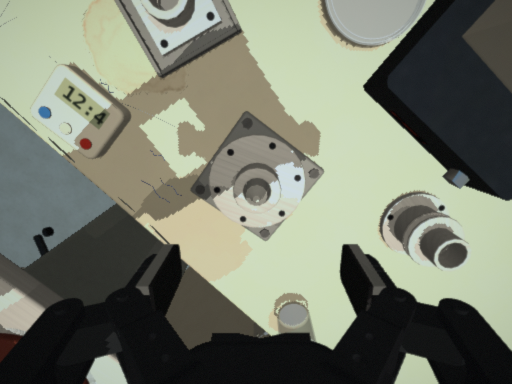

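Wide hub is seated on the stand at (258,188), 0.7 mm from its centre, at the right height. Next is stack A at (430,235). I check the black rack and its knob at (457,177) for clearance first.

```bash
python3 -c "
from h import *
f=load('w19');P=cloud(f);print(P[177,457],P[187,455],P[150,440],P[100,400],P[60,450])
f=load('side0');P=cloud(f);d=np.linalg.norm(P[...,:2]-(.56,-.159),axis=-1)
m=(d<.15)&(P[...,2]>.02)&(d>.05);q=P[m];o=np.argsort(d[m]);print(q[o[::25]].round(3)[:25])"
```

```text
[ 0.61453506 -0.12460152  0.03463304] [ 0.62001704 -0.15821601 -0.00100005] [ 0.6180864  -0.09351207  0.02986435] [ 0.60809328 -0.02313438  0.05029149] [ 0.65400678 -0.02454306  0.05114606]
[[ 0.614 -0.138  0.035]
 [ 0.626 -0.137  0.039]
 [ 0.635 -0.16   0.053]
 [ 0.62  -0.104  0.023]
 [ 0.636 -0.115  0.054]
 [ 0.625 -0.093  0.056]
 [ 0.631 -0.092  0.053]
 [ 0.656 -0.128  0.056]
 [ 0.659 -0.123  0.055]
 [ 0.617 -0.066  0.052]
 [ 0.641 -0.08   0.056]
 [ 0.656 -0.094  0.055]
 [ 0.675 -0.126  0.056]
 [ 0.665 -0.096  0.057]
 [ 0.683 -0.136  0.053]
 [ 0.685 -0.131  0.124]
 [ 0.612 -0.041  0.02 ]
 [ 0.673 -0.093  0.054]
 [ 0.645 -0.057  0.053]
 [ 0.681 -0.099  0.117]
 [ 0.633 -0.043  0.055]
 [ 0.646 -0.049  0.054]
 [ 0.697 -0.122  0.128]
 [ 0.677 -0.074  0.098]
 [ 0.673 -0.066  0.056]]
```

```bash
python3 -m inch '[{"fingers":1,"delta_pos":[0,-1.2,4.2],"twist":[0,0,0]},{"fingers":1,"delta_pos":[0,-1.5,5.2],"twist":[0,0,0]},{"fingers":1,"delta_pos":[0,-1.5,5.2],"twist":[0,0,0]},{"fingers":1,"delta_pos":[0,-0.8,2.8],"twist":[0,0,0]},{"fingers":1,"delta_pos":[0,0,0],"twist":[0,0,0]}]'
python3 -m inch '[{"fingers":1,"delta_pos":[0,0,0],"twist":[0,0,0]}]'
python3 -c "
from h import *
f=grab('wrist','w20');band(f,(.561,-.159),.05,.068,.078);band(f,(.561,-.159),.035,.045,.053);band(f,(.561,-.159),.05,.004,.01);plan(.5605,-.159,.053)"
```

```text
time: 19.25
tool_pos: [0.5586, -0.1596, 0.1416]
tool_rot: [0.657, 0.259, 0.659, -0.259]
contact_force: [-0.4, -0.1, -0.4]
gripper_width: 1.002
time: 19.38
tool_pos: [0.558, -0.1576, 0.1422]
tool_rot: [0.657, 0.258, 0.66, -0.258]
contact_force: [0.7, 0.0, 0.3]
gripper_width: 0.999
0.068-0.078 n618 z 0.0725 circ [ 0.5601 -0.1596] 0.017 rect [ 0.5601 -0.1596] [0.0333 0.0329] 79.4
0.045-0.053 n1453 z 0.0488 circ [ 0.5603 -0.1597] 0.0279 rect [ 0.5607 -0.1596] [0.0541 0.055 ] 44.9
0.004-0.010 n1299 z 0.0069 circ [ 0.5613 -0.1624] 0.038 rect [ 0.5688 -0.1567] [0.0567 0.0748] 36.8
tcp [ 0.5581 -0.1573  0.1425] jawyaw -42.7 j6 0.34 | shift before turn [8.95 0.05 0.31] | after turn [8.95 0.04 0.29] | twist [ 0.   -0.14  0.03] | dist 0.09 F [ 0.4 -0.2 -0.4] g 1.0 t 19.425
```

View pics/w20.png

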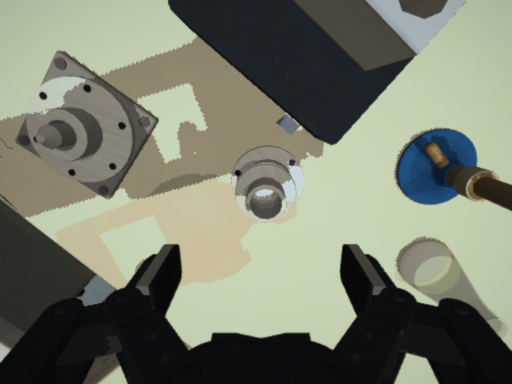

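The pulley neck is at (267,200) between the fingers. A blue-based burner stands to the right at (437,165), so I check its distance.

```bash
python3 -c "
from h import *
f=load('w20');P=cloud(f);print(P[165,410],P[150,440],P[180,470],P[190,500],P[260,430])"
```

```text
[ 0.68010846 -0.24636114  0.00816355] [ 0.70326819 -0.24230657  0.02822727] [ 0.69428936 -0.25809064  0.06703888] [ 0.69722253 -0.26165517  0.09133485] [ 0.63389719 -0.33545555  0.0293846 ]
```

```bash
python3 -m inch '[{"fingers":1,"delta_pos":[3,0,0.3],"twist":[0,0,0]},{"fingers":1,"delta_pos":[2.5,0,0],"twist":[0,0,0]},{"fingers":1,"delta_pos":[1.5,0,0],"twist":[0,0,0]},{"fingers":1,"delta_pos":[0,0,0],"twist":[0,0,0]},{"fingers":1,"delta_pos":[0,0,0],"twist":[0,0,0]}]'
python3 -c "
from h import *
plan(.5603,-.1596,.053)"
```

```text
time: 20.05
tool_pos: [0.562, -0.1605, 0.075]
tool_rot: [0.659, 0.258, 0.658, -0.258]
contact_force: [0.7, -0.2, 0.4]
gripper_width: 1.001
tcp [ 0.562  -0.1605  0.075 ] jawyaw -42.7 j6 0.34 | shift before turn [ 2.2  -0.05 -0.19] | after turn [ 2.2  -0.05 -0.19] | twist [ 0.    0.1  -0.03] | dist 0.022 F [ 0.7 -0.2  0.4] g 1.001 t 20.05
```

```bash
python3 -m inch '[{"fingers":1,"delta_pos":[1.2,-0.05,-0.2],"twist":[0,0,0]},{"fingers":1,"delta_pos":[0.9,0,0],"twist":[0,0,0]},{"fingers":1,"delta_pos":[0,0,0],"twist":[0,0,0]},{"fingers":1,"delta_pos":[0,0,0],"twist":[0,0,0]}]'
python3 -c "
from h import *
plan(.5603,-.1596,.053)"
```

```text
time: 20.55
tool_pos: [0.5596, -0.1596, 0.0527]
tool_rot: [0.658, 0.258, 0.658, -0.258]
contact_force: [-1.0, 0.3, -1.3]
gripper_width: 1.001
tcp [ 0.5596 -0.1596  0.0527] jawyaw -42.8 j6 0.34 | shift before turn [-0.03  0.05  0.06] | after turn [-0.03  0.05  0.06] | twist [ 0.   -0.01  0.  ] | dist 0.001 F [-1.   0.3 -1.3] g 1.001 t 20.55
```

```bash
python3 -m inch '[{"fingers":-1,"delta_pos":[0,0.05,0.05],"twist":[0,0,0]},{"fingers":-1,"delta_pos":[0,0,0],"twist":[0,0,0]},{"fingers":-1,"delta_pos":[0,0,0],"twist":[0,0,0]},{"fingers":-1,"delta_pos":[0,0,0],"twist":[0,0,0]},{"fingers":-1,"delta_pos":[0,0,0],"twist":[0,0,0]}]'
python3 -m inch '[{"fingers":-1,"delta_pos":[-0.5,0,0],"twist":[0,0,0]},{"fingers":-1,"delta_pos":[-1,0,0],"twist":[0,0,0]},{"fingers":-1,"delta_pos":[-1,0,0],"twist":[0,0,0]},{"fingers":-1,"delta_pos":[0,0,0],"twist":[0,0,0]}]'
python3 -c "
from h import *
grab('wrist','w21')
plan(.4655,-.0015,.15)"
```

```text
time: 21.18
tool_pos: [0.5607, -0.1597, 0.0535]
tool_rot: [0.659, 0.258, 0.658, -0.258]
contact_force: [-0.0, -0.4, 2.9]
gripper_width: 0.382
time: 21.68
tool_pos: [0.5611, -0.1599, 0.0794]
tool_rot: [0.659, 0.258, 0.657, -0.258]
contact_force: [1.1, 0.2, -0.4]
gripper_width: 0.379
tcp [ 0.5607 -0.1597  0.0787] jawyaw -42.8 j6 0.34 | shift before turn [ -7.16   5.15 -17.72] | after turn [ -7.13   5.15 -17.73] | twist [ 0.    0.08 -0.03] | dist 0.198 F [ 0.8 -0.2 -1.3] g 0.381 t 21.725
```

View pics/w21.png

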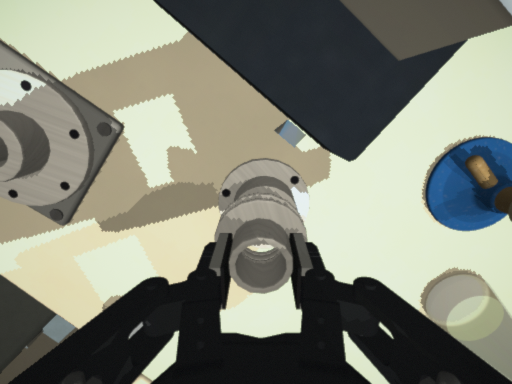

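Pulley is held at (261,262) and the cap stays standing beneath. Lift and cross to the spigot.

```bash
python3 -m inch '[{"fingers":-1,"delta_pos":[-4,0,0],"twist":[0,0,0]},{"fingers":-1,"delta_pos":[-3,1.0,-3.5],"twist":[0,0,0]},{"fingers":-1,"delta_pos":[0,1.4,-4.8],"twist":[0,0,0]},{"fingers":-1,"delta_pos":[0,1.4,-4.8],"twist":[0,0,0]},{"fingers":-1,"delta_pos":[0,1.3,-4.4],"twist":[0,0,0]}]'
python3 -m inch '[{"fingers":-1,"delta_pos":[0,0,0],"twist":[0,0,0]},{"fingers":-1,"delta_pos":[0,0,0],"twist":[0,0,0]}]'
python3 -c "
from h import *
f=grab('wrist','w22');p=manip.state()['tool_pos'];plan(.4655,-.0015,.12)
for lo in np.arange(p[2]-.01,p[2]+.03,.01): band(f,p[:2],.035,lo,lo+.01)
bore(f,p[:2],p[2]+.0205);band(f,(.4655,-.0015),.055,.014,.021);band(f,(.4655,-.0015),.03,.038,.046)"
```

```text
time: 22.35
tool_pos: [0.4651, -0.0019, 0.1474]
tool_rot: [0.658, 0.258, 0.659, -0.258]
contact_force: [0.3, 0.5, -1.5]
gripper_width: 0.379
time: 22.6
tool_pos: [0.4666, -0.0035, 0.1478]
tool_rot: [0.659, 0.258, 0.658, -0.258]
contact_force: [0.4, -0.3, -1.1]
gripper_width: 0.382
tcp [ 0.4668 -0.0038  0.1479] jawyaw -42.8 j6 0.58 | shift before turn [ 2.79  0.08 -0.25] | after turn [ 2.79  0.08 -0.25] | twist [-0.    0.03  0.  ] | dist 0.028 F [-0.2 -0.1 -1. ] g 0.38 t 22.65
0.138-0.148 n2421 z 0.1432 circ [ 0.4676 -0.0011] 0.0278 rect [0.4698 0.003 ] [0.0416 0.0494] 80.3
0.148-0.158 n1151 z 0.1537 circ [0.4703 0.0019] 0.0289 rect [0.4703 0.0019] [0.0374 0.0438] 87.4
0.158-0.168 n2606 z 0.1657 circ [0.4703 0.0019] 0.0298 rect [ 0.4674 -0.0038] [0.0338 0.0572] 63.5
0.168-0.178 n854 z 0.1728 circ [0.47   0.0015] 0.03 rect [ 0.4671 -0.003 ] [0.0295 0.0589] 57.4
0.178-0.188 n995 z 0.1843 circ [0.469  0.0028] 0.0313 rect [ 0.4651 -0.0016] [0.0235 0.0624] 47.8
bore centre [ 0.466  -0.0028] r 0.0128 z 0.1671
0.014-0.021 n4076 z 0.0169 circ [ 0.4653 -0.0021] 0.05 rect [0.4721 0.005 ] [0.0796 0.0992] 48.1
0.038-0.046 n837 z 0.0427 circ [ 0.4657 -0.002 ] 0.0229 rect [0.4708 0.0032] [0.03   0.0453] 47.6
```

View pics/w22.png

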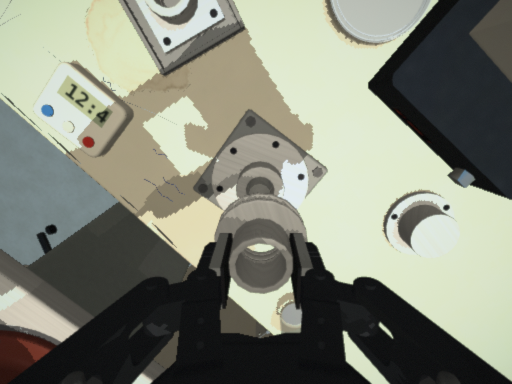

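```bash
python3 -m inch '[{"fingers":-1,"delta_pos":[2,0.08,-0.1],"twist":[0,0,0]},{"fingers":-1,"delta_pos":[2,0,0],"twist":[0,0,0]},{"fingers":-1,"delta_pos":[1.2,0,0],"twist":[0,0,0]},{"fingers":-1,"delta_pos":[0,0,0],"twist":[0,0,0]},{"fingers":-1,"delta_pos":[0,0,0],"twist":[0,0,0]}]'
python3 -c "
from h import *
f=grab('wrist','w23');p=manip.state()['tool_pos'];plan(.4655,-.0015,.07)
bore(f,p[:2],p[2]+.0195);band(f,(.4655,-.0015),.055,.014,.021)
crop(f,200,190,330,310,5,'w23c')
f=grab('side','s23');crop(f,190,120,300,240,5,'s23c');band(f,p[:2],.04,p[2]-.008,p[2]-.001)"
```

```text
time: 23.28
tool_pos: [0.4669, -0.0023, 0.0966]
tool_rot: [0.659, 0.258, 0.658, -0.258]
contact_force: [-0.2, 1.1, -0.9]
gripper_width: 0.378
tcp [ 0.467  -0.0023  0.0968] jawyaw -42.8 j6 0.58 | shift before turn [ 2.68 -0.05 -0.17] | after turn [ 2.68 -0.05 -0.16] | twist [ 0.    0.08 -0.05] | dist 0.027 F [ 0.4  0.2 -1.2] g 0.381 t 23.325
bore centre [ 0.4664 -0.0015] r 0.0126 z 0.1157
0.014-0.021 n5534 z 0.0169 circ [ 0.4654 -0.0022] 0.0499 rect [ 0.4678 -0.0016] [0.0945 0.0987] 17.6
0.089-0.096 n85 z 0.0937 circ [0.4677 0.0013] 0.0275 rect [0.4686 0.0083] [0.0399 0.0535] 80.5
```

View pics/w23c.png

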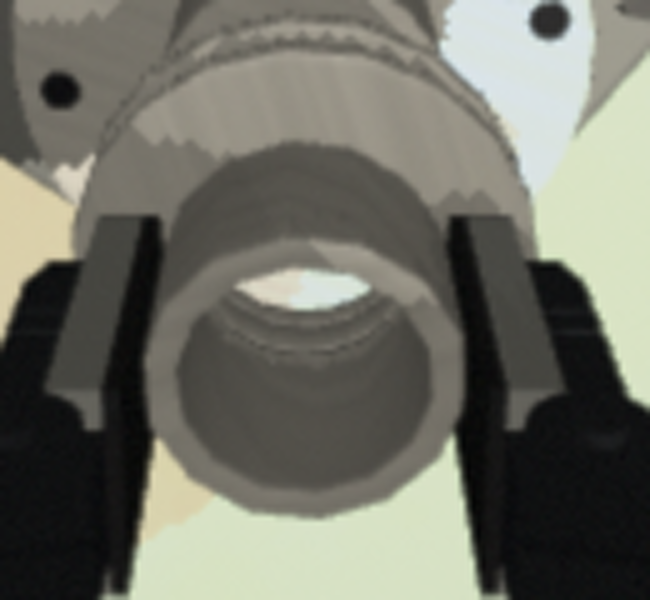

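View pics/s23c.png

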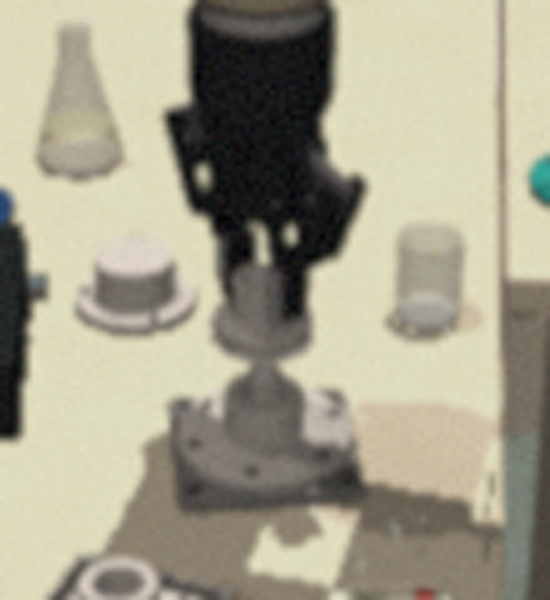

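Side view shows the pulley directly above the spigot tip. I make a small correction and lower it.

```bash
python3 -m inch '[{"fingers":-1,"delta_pos":[0.7,-0.03,-0.05],"twist":[0,0,0]},{"fingers":-1,"delta_pos":[0.7,0,0],"twist":[0,0,0]},{"fingers":-1,"delta_pos":[0.7,0,0],"twist":[0,0,0]},{"fingers":-1,"delta_pos":[0,0,0],"twist":[0,0,0]},{"fingers":-1,"delta_pos":[0,0,0],"twist":[0,0,0]}]'
python3 -c "
from h import *
f=grab('wrist','w24');p=manip.state()['tool_pos'];plan(.4655,-.0015,.062)
bore(f,p[:2],p[2]+.0195);crop(f,200,190,330,310,5,'w24c')"
```

```text
time: 24.0
tool_pos: [0.4657, -0.0019, 0.0748]
tool_rot: [0.658, 0.258, 0.658, -0.258]
contact_force: [0.0, 0.2, -1.6]
gripper_width: 0.377
tcp [ 0.4658 -0.0019  0.075 ] jawyaw -42.8 j6 0.58 | shift before turn [ 1.3   0.01 -0.05] | after turn [ 1.3   0.01 -0.05] | twist [ 0.    0.01 -0.01] | dist 0.013 F [ 0.2 -0.4 -1.9] g 0.379 t 24.05
bore centre [ 0.4652 -0.0009] r 0.0126 z 0.094
```

View pics/w24c.png

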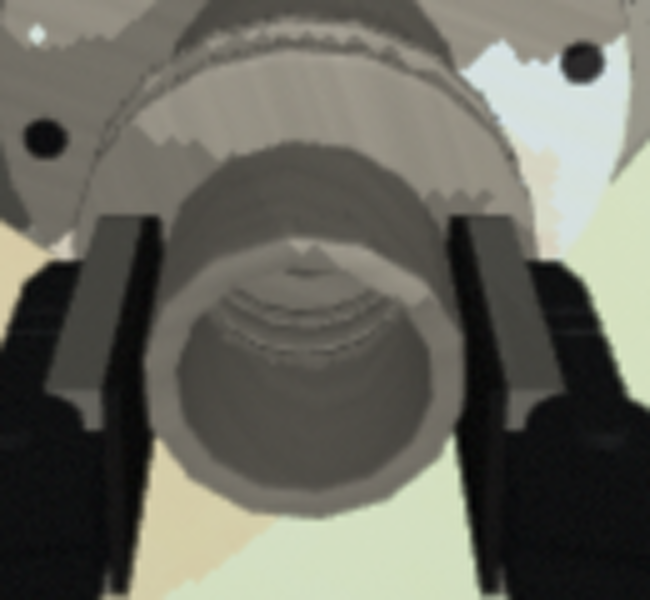

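The tip is entering the bore at crop (305,270), laterally centred, and force is only the part's weight. Continue to the seat.

```bash
python3 -m inch '[{"fingers":-1,"delta_pos":[0.5,0,0],"twist":[0,0,0]},{"fingers":-1,"delta_pos":[0.4,0,0],"twist":[0,0,0]},{"fingers":-1,"delta_pos":[0.2,0,0],"twist":[0,0,0]},{"fingers":-1,"delta_pos":[0,0,0],"twist":[0,0,0]},{"fingers":-1,"delta_pos":[0,0,0],"twist":[0,0,0]}]'
python3 -c "
from h import *
f=grab('wrist','w25');p=manip.state()['tool_pos'];plan(.4655,-.0015,.0618)
bore(f,p[:2],p[2]+.0195);crop(f,200,190,330,310,5,'w25c')"
```

```text
time: 24.68
tool_pos: [0.4657, -0.0019, 0.0639]
tool_rot: [0.659, 0.258, 0.658, -0.258]
contact_force: [0.0, 0.8, -0.9]
gripper_width: 0.382
tcp [ 0.4657 -0.0019  0.0639] jawyaw -42.8 j6 0.58 | shift before turn [ 0.21  0.01 -0.04] | after turn [ 0.21  0.01 -0.04] | twist [ 0.    0.01 -0.01] | dist 0.002 F [-0.3  0.2 -0.5] g 0.378 t 24.725
bore centre [ 0.4653 -0.0009] r 0.0126 z 0.0831
```

View pics/w25c.png

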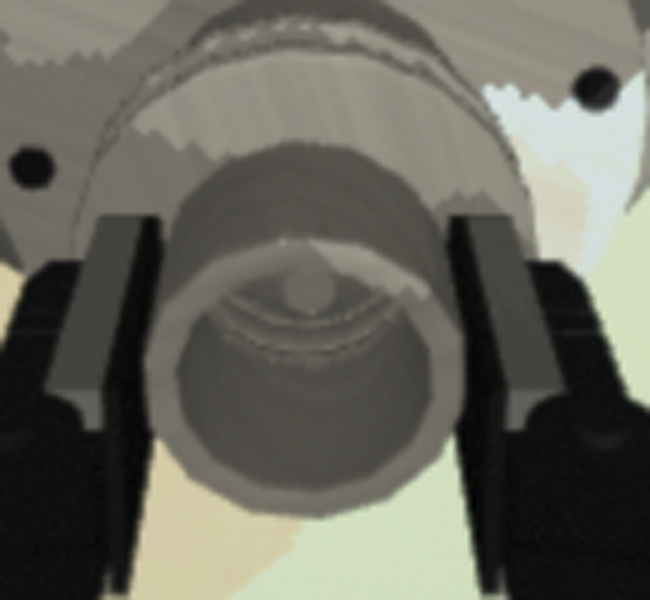

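```bash
python3 -m inch '[{"fingers":-1,"delta_pos":[0.15,0,0],"twist":[0,0,0]},{"fingers":-1,"delta_pos":[0.08,0,0],"twist":[0,0,0]},{"fingers":-1,"delta_pos":[0,0,0],"twist":[0,0,0]},{"fingers":-1,"delta_pos":[0,0,0],"twist":[0,0,0]}]'
python3 -c "
from h import *
f=grab('wrist','w26');p=manip.state()['tool_pos'];plan(.4655,-.0015,.0618)
bore(f,p[:2],p[2]+.0195)"
```

```text
time: 25.22
tool_pos: [0.4656, -0.0019, 0.0615]
tool_rot: [0.658, 0.258, 0.658, -0.258]
contact_force: [-0.9, 0.0, -0.5]
gripper_width: 0.378
tcp [ 0.4656 -0.0018  0.0615] jawyaw -42.8 j6 0.58 | shift before turn [-0.03  0.02 -0.03] | after turn [-0.03  0.02 -0.03] | twist [ 0.  0. -0.] | dist 0.0 F [-0.3  0.  -1.4] g 0.38 t 25.275
bore centre [ 0.4652 -0.0009] r 0.0126 z 0.0806
```

```bash
python3 -m inch '[{"fingers":-0.1,"delta_pos":[0.03,0,0],"twist":[0,0,0]},{"fingers":0.2,"delta_pos":[0,0,0],"twist":[0,0,0]},{"fingers":0.6,"delta_pos":[0,0,0],"twist":[0,0,0]},{"fingers":1,"delta_pos":[0,0,0],"twist":[0,0,0]},{"fingers":1,"delta_pos":[0,0,0],"twist":[0,0,0]}]'
python3 -m inch '[{"fingers":1,"delta_pos":[0,0,0],"twist":[0,0,0]},{"fingers":1,"delta_pos":[-3,0,0],"twist":[0,0,0]},{"fingers":1,"delta_pos":[-4,0,0],"twist":[0,0,0]},{"fingers":1,"delta_pos":[-2,0,0],"twist":[0,0,0]},{"fingers":1,"delta_pos":[0,0,0],"twist":[0,0,0]}]'
python3 -m inch '[{"fingers":1,"delta_pos":[0,0,0],"twist":[0,0,0]}]'
python3 -c "
from h import *
f=grab('wrist','w27');plan(.561,-.159,.16)
bore(f,(.4655,-.0015),.081);band(f,(.4655,-.0015),.03,.055,.062);band(f,(.4655,-.0015),.055,.014,.021);band(f,(.561,-.159),.03,.03,.04);band(f,(.561,-.159),.05,.004,.01)"
```

```text
time: 25.9
tool_pos: [0.4657, -0.0019, 0.0613]
tool_rot: [0.658, 0.258, 0.658, -0.258]
contact_force: [0.3, 0.1, 0.4]
gripper_width: 0.998
time: 26.52
tool_pos: [0.467, -0.0021, 0.1532]
tool_rot: [0.66, 0.258, 0.657, -0.257]
contact_force: [-0.3, -0.5, -0.1]
gripper_width: 0.997
time: 26.65
tool_pos: [0.4649, -0.0017, 0.15]
tool_rot: [0.658, 0.258, 0.659, -0.258]
contact_force: [-1.2, 0.0, 0.1]
gripper_width: 1.0
tcp [ 0.4646 -0.0017  0.1495] jawyaw -42.8 j6 0.58 | shift before turn [-1.08 -5.01 17.75] | after turn [-1.05 -5.01 17.75] | twist [ 0.   -0.13  0.09] | dist 0.185 F [ 0.7 -0.2  0.2] g 1.003 t 26.7
bore centre [ 0.4649 -0.0012] r 0.013 z 0.0806
0.055-0.062 n1615 z 0.0569 circ [ 0.4646 -0.0017] 0.0279 rect [ 0.4648 -0.0015] [0.0548 0.0547] 44.3
0.014-0.021 n4007 z 0.0168 circ [ 0.4657 -0.0023] 0.0499 rect [ 0.4656 -0.0022] [0.0987 0.0985] 19.2
0.030-0.040 n1762 z 0.0347 circ [ 0.5611 -0.1619] 0.0253 rect [ 0.5612 -0.1618] [0.0494 0.0493] 69.4
0.004-0.010 n1407 z 0.0068 circ [ 0.5613 -0.1615] 0.038 rect [ 0.56   -0.1549] [0.0753 0.0621] 10.3
```

View pics/w27.png

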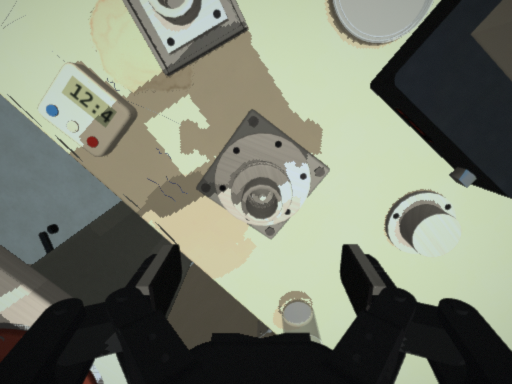

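Pulley is seated on the wide hub, both within 2 mm of the spigot axis. Last is the cap at (420,225), centre (0.5612,-0.1618), top 35–36 mm.

```bash
python3 -m inch '[{"fingers":1,"delta_pos":[0,-1.2,4.2],"twist":[0,0,0]},{"fingers":1,"delta_pos":[0,-1.5,5.0],"twist":[0,0,0]},{"fingers":1,"delta_pos":[0,-1.5,5.0],"twist":[0,0,0]},{"fingers":1,"delta_pos":[0,-1.0,3.5],"twist":[0,0,0]},{"fingers":1,"delta_pos":[0,0,0],"twist":[0,0,0]}]'
python3 -m inch '[{"fingers":1,"delta_pos":[2.5,0,0],"twist":[0,0,0]},{"fingers":1,"delta_pos":[2.5,0,0],"twist":[0,0,0]},{"fingers":1,"delta_pos":[0,0,0],"twist":[0,0,0]},{"fingers":1,"delta_pos":[0,0,0],"twist":[0,0,0]}]'
python3 -c "
from h import *
f=grab('wrist','w28');band(f,(.561,-.162),.03,.03,.04);plan(.5612,-.1618,.0125)"
```

```text
time: 27.32
tool_pos: [0.5602, -0.1619, 0.1493]
tool_rot: [0.657, 0.259, 0.659, -0.259]
contact_force: [-0.9, -0.3, 0.1]
gripper_width: 1.0
time: 27.82
tool_pos: [0.5602, -0.1597, 0.1015]
tool_rot: [0.659, 0.258, 0.659, -0.258]
contact_force: [-0.6, 0.2, 0.3]
gripper_width: 1.0
0.030-0.040 n2838 z 0.0348 circ [ 0.5613 -0.1626] 0.0253 rect [ 0.5613 -0.1626] [0.0502 0.0486] 46.1
tcp [ 0.5607 -0.16    0.1023] jawyaw -42.7 j6 0.34 | shift before turn [ 8.98 -0.1   0.14] | after turn [ 8.98 -0.1   0.16] | twist [ 0.    0.07 -0.03] | dist 0.09 F [ 0.1 -0.6  0.4] g 1.0 t 27.875
```

View pics/w28.png

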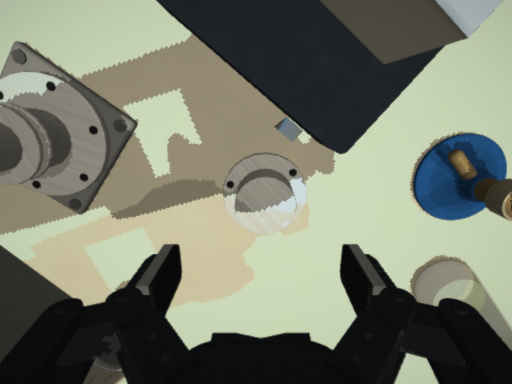

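The cap, with its closed top and three-hole flange, is centred at (264,195) between the fingers. Descend.

```bash
python3 -m inch '[{"fingers":1,"delta_pos":[3,-0.15,0.18],"twist":[0,0,0]},{"fingers":1,"delta_pos":[2.5,0,0],"twist":[0,0,0]},{"fingers":1,"delta_pos":[1.5,0,0],"twist":[0,0,0]},{"fingers":1,"delta_pos":[0,0,0],"twist":[0,0,0]},{"fingers":1,"delta_pos":[0,0,0],"twist":[0,0,0]}]'
python3 -c "
from h import *
plan(.5613,-.1623,.0125)"
```

```text
time: 28.5
tool_pos: [0.5616, -0.1629, 0.0326]
tool_rot: [0.659, 0.258, 0.658, -0.258]
contact_force: [0.1, 0.4, -0.3]
gripper_width: 1.001
tcp [ 0.5616 -0.1629  0.0326] jawyaw -42.8 j6 0.34 | shift before turn [ 2.01  0.02 -0.06] | after turn [ 2.01  0.02 -0.06] | twist [ 0.    0.12 -0.04] | dist 0.02 F [ 0.1  0.4 -0.3] g 1.001 t 28.5
```

```bash
python3 -m inch '[{"fingers":1,"delta_pos":[1.2,0,-0.06],"twist":[0,0,0]},{"fingers":1,"delta_pos":[0.7,0,0],"twist":[0,0,0]},{"fingers":1,"delta_pos":[0,0,0],"twist":[0,0,0]},{"fingers":-1,"delta_pos":[0,0,0],"twist":[0,0,0]},{"fingers":-1,"delta_pos":[0,0,0],"twist":[0,0,0]}]'
python3 -m inch '[{"fingers":-1,"delta_pos":[0,0,0],"twist":[0,0,0]},{"fingers":-1,"delta_pos":[0,0,0],"twist":[0,0,0]},{"fingers":-1,"delta_pos":[-0.6,0,0],"twist":[0,0,0]},{"fingers":-1,"delta_pos":[-1.2,0,0],"twist":[0,0,0]},{"fingers":-1,"delta_pos":[0,0,0],"twist":[0,0,0]}]'
python3 -c "
from h import *
f=grab('wrist','w29');plan(.472,.341,.16)"
```

```text
time: 29.12
tool_pos: [0.5605, -0.1623, 0.0125]
tool_rot: [0.659, 0.258, 0.658, -0.258]
contact_force: [6.5, -5.9, 1.8]
gripper_width: 0.6
time: 29.75
tool_pos: [0.5607, -0.1623, 0.0313]
tool_rot: [0.659, 0.258, 0.658, -0.258]
contact_force: [0.0, -0.4, -3.5]
gripper_width: 0.559
tcp [ 0.5604 -0.1622  0.0307] jawyaw -42.8 j6 0.34 | shift before turn [-12.95  30.95 -40.64] | after turn [-12.93  30.95 -40.65] | twist [ 0.    0.05 -0.02] | dist 0.527 F [-0.3  0.5 -3.9] g 0.557 t 29.8
```

View pics/w29.png

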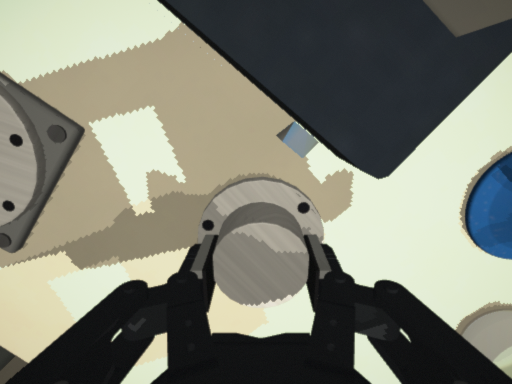

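Cap is held at (262,258). Lift and carry it over the stand to the round tray.

```bash
python3 -m inch '[{"fingers":-1,"delta_pos":[-4,0,0],"twist":[0,0,0]},{"fingers":-1,"delta_pos":[-5,0,0],"twist":[0,0,0]},{"fingers":-1,"delta_pos":[-4.5,0,0],"twist":[0,0,0]},{"fingers":-1,"delta_pos":[0,2.6,-3.4],"twist":[0,0,0]},{"fingers":-1,"delta_pos":[0,3.5,-4.6],"twist":[0,0,0]}]'
python3 -m inch '[{"fingers":-1,"delta_pos":[0,3.5,-4.6],"twist":[0,0,0]},{"fingers":-1,"delta_pos":[0,3.5,-4.6],"twist":[0,0,0]},{"fingers":-1,"delta_pos":[0,3.5,-4.6],"twist":[0,0,0]},{"fingers":-1,"delta_pos":[0,3.5,-4.6],"twist":[0,0,0]},{"fingers":-1,"delta_pos":[0,3.5,-4.6],"twist":[0,0,0]}]'
python3 -m inch '[{"fingers":-1,"delta_pos":[0,3.5,-4.6],"twist":[0,0,0]},{"fingers":-1,"delta_pos":[0,2,-2.6],"twist":[0,0,0]},{"fingers":-1,"delta_pos":[0,0,0],"twist":[0,0,0]},{"fingers":-1,"delta_pos":[0,0,0],"twist":[0,0,0]}]'
python3 -c "
from h import *
f=grab('wrist','w30');p=manip.state()['tool_pos'];plan(.472,.341,.06)
band(f,p[:2],.045,p[2]-.012,p[2]-.002);band(f,p[:2],.03,p[2]+.012,p[2]+.026);band(f,(.472,.341),.06,.008,.014)"
```

```text
time: 30.42
tool_pos: [0.5429, -0.0628, 0.1659]
tool_rot: [0.659, 0.259, 0.658, -0.259]
contact_force: [1.3, 0.2, -4.1]
gripper_width: 0.554
time: 31.05
tool_pos: [0.4918, 0.2233, 0.1648]
tool_rot: [0.658, 0.258, 0.658, -0.258]
contact_force: [0.5, -0.2, -4.1]
gripper_width: 0.555
time: 31.55
tool_pos: [0.4769, 0.3103, 0.1646]
tool_rot: [0.658, 0.257, 0.659, -0.258]
contact_force: [0.3, -0.7, -3.6]
gripper_width: 0.556
tcp [0.4772 0.31   0.1647] jawyaw -42.8 j6 1.19 | shift before turn [10.47  1.93 -2.49] | after turn [10.47  1.92 -2.49] | twist [-0.    0.    0.06] | dist 0.109 F [ 0.1  0.2 -2.5] g 0.555 t 31.6
0.153-0.163 n3843 z 0.1582 circ [0.4772 0.3121] 0.0376 rect [0.4888 0.3247] [0.0397 0.0749] 47.3
0.177-0.191 n7609 z 0.1862 circ [0.4795 0.3125] 0.029 rect [0.478  0.3118] [0.0527 0.0518] 3.1
0.008-0.014 n870 z 0.0107 circ [0.4714 0.3421] 0.052 rect [0.4756 0.35  ] [0.0857 0.1033] 62.0
```

View pics/w30.png

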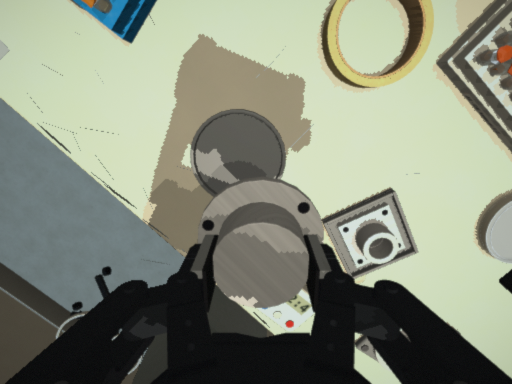

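```bash
python3 -m inch '[{"fingers":-1,"delta_pos":[1,1.8,-2.45],"twist":[0,0,0]},{"fingers":-1,"delta_pos":[4,0,0],"twist":[0,0,0]},{"fingers":-1,"delta_pos":[4,0,0],"twist":[0,0,0]},{"fingers":-1,"delta_pos":[0,0,0],"twist":[0,0,0]},{"fingers":-1,"delta_pos":[0,0,0],"twist":[0,0,0]}]'
python3 -c "
from h import *
f=grab('wrist','w31');p=manip.state()['tool_pos'];plan(.4714,.3412,.0177)
band(f,p[:2],.045,p[2]-.012,p[2]-.002);band(f,p[:2],.03,p[2]+.012,p[2]+.026);band(f,(.472,.341),.06,.008,.014)"
```

```text
time: 32.22
tool_pos: [0.4727, 0.3405, 0.0768]
tool_rot: [0.659, 0.259, 0.658, -0.258]
contact_force: [1.1, 0.2, -3.2]
gripper_width: 0.555
tcp [0.4733 0.341  0.0777] jawyaw -42.8 j6 1.24 | shift before turn [ 6.   -0.14 -0.16] | after turn [ 6.   -0.11 -0.15] | twist [ 0.    0.08 -0.22] | dist 0.06 F [ 0.2  0.1 -4.2] g 0.554 t 32.275
0.066-0.076 n3857 z 0.0705 circ [0.4727 0.342 ] 0.0377 rect [0.4844 0.3546] [0.0399 0.075 ] 47.1
0.090-0.104 n7616 z 0.0984 circ [0.4753 0.3432] 0.0293 rect [0.4721 0.3423] [0.0502 0.055 ] 13.3
0.008-0.014 n1219 z 0.0107 circ [0.4717 0.3425] 0.0518 rect [0.4838 0.3574] [0.0642 0.103 ] 50.7
```

View pics/w31.png

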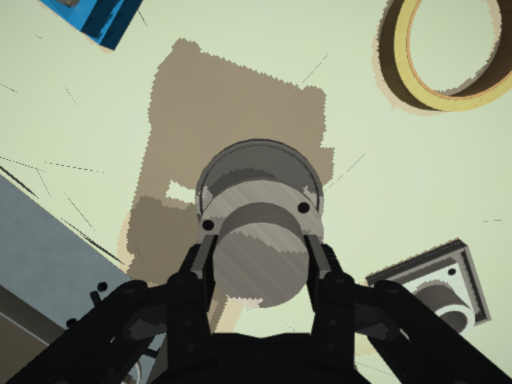

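Cap centre is within 1 mm of the tray centre, so I lower it.

```bash
python3 -m inch '[{"fingers":-1,"delta_pos":[2,-0.07,-0.07],"twist":[0,0,0]},{"fingers":-1,"delta_pos":[2,0,0],"twist":[0,0,0]},{"fingers":-1,"delta_pos":[1,0,0],"twist":[0,0,0]},{"fingers":-1,"delta_pos":[0,0,0],"twist":[0,0,0]},{"fingers":-1,"delta_pos":[0,0,0],"twist":[0,0,0]}]'
python3 -m inch '[{"fingers":-1,"delta_pos":[0.5,0,0],"twist":[0,0,0]},{"fingers":-1,"delta_pos":[0.3,0,0],"twist":[0,0,0]},{"fingers":-1,"delta_pos":[0,0,0],"twist":[0,0,0]},{"fingers":-1,"delta_pos":[0,0,0],"twist":[0,0,0]}]'
python3 -c "
from h import *
f=grab('wrist','w32');p=manip.state()['tool_pos'];plan(.4714,.3412,.0177)
band(f,p[:2],.025,p[2]+.012,p[2]+.026)"
```

```text
time: 32.9
tool_pos: [0.4708, 0.3409, 0.0255]
tool_rot: [0.659, 0.258, 0.658, -0.258]
contact_force: [0.0, 0.1, -2.7]
gripper_width: 0.554
time: 33.4
tool_pos: [0.4705, 0.3407, 0.0172]
tool_rot: [0.658, 0.258, 0.658, -0.258]
contact_force: [1.2, -0.6, -3.4]
gripper_width: 0.556
tcp [0.4705 0.3407 0.0172] jawyaw -42.8 j6 1.24 | shift before turn [-0.05  0.1   0.03] | after turn [-0.05  0.1   0.03] | twist [ 0.    0.   -0.01] | dist 0.001 F [ 0.1  0.5 -4. ] g 0.555 t 33.45
0.029-0.043 n6850 z 0.0389 circ [0.4704 0.3407] 0.0251 rect [0.4701 0.3415] [0.0493 0.0479] 47.1
```

```bash
python3 -m inch '[{"fingers":-1,"delta_pos":[0.06,0,0],"twist":[0,0,0]},{"fingers":-1,"delta_pos":[0,0,0],"twist":[0,0,0]},{"fingers":0.3,"delta_pos":[0,0,0],"twist":[0,0,0]},{"fingers":0.6,"delta_pos":[0,0,0],"twist":[0,0,0]},{"fingers":1,"delta_pos":[0,0,0],"twist":[0,0,0]}]'
python3 -m inch '[{"fingers":1,"delta_pos":[0,0,0],"twist":[0,0,0]},{"fingers":1,"delta_pos":[0,0,0],"twist":[0,0,0]},{"fingers":1,"delta_pos":[-3,0,0],"twist":[0,0,0]},{"fingers":1,"delta_pos":[-5,0,0],"twist":[0,0,0]},{"fingers":1,"delta_pos":[-5,0,0],"twist":[0,0,0]}]'
python3 -m inch '[{"fingers":1,"delta_pos":[-3,0,0],"twist":[0,0,0]},{"fingers":1,"delta_pos":[0,0,0],"twist":[0,0,0]},{"fingers":1,"delta_pos":[0,0,0],"twist":[0,0,0]}]'
python3 -c "
from h import *
f=grab('wrist','w33');print('wrist');band(f,(.4715,.342),.03,.03,.046);band(f,(.4715,.342),.042,.009,.0135);band(f,(.472,.341),.06,.008,.014,.046)
f2=grab('side','s33');crop(f2,180,130,310,330,3,'s33c')
for n,c,r,lo,hi in(('cap',(.4715,.342),.03,.035,.046),('sq neck',(.522,.166),.03,.034,.045),('sq flange',(.522,.166),.035,.009,.015),('pulley',(.465,-.0015),.022,.075,.09),('pulley fl',(.465,-.0015),.032,.055,.062),('wide fl',(.465,-.0015),.053,.015,.022),('beaker',(.38,-.15),.03,.03,.07),('timer',(.388,.17),.055,.012,.025)):
    print(n); band(f2,c,r,lo,hi); 
    if n in('beaker','timer'): band(load('side0'),c,r,lo,hi)"
```

```text
time: 34.08
tool_pos: [0.4707, 0.3408, 0.0168]
tool_rot: [0.659, 0.258, 0.658, -0.258]
contact_force: [0.5, -0.0, -0.3]
gripper_width: 0.982
time: 34.7
tool_pos: [0.4701, 0.3405, 0.1476]
tool_rot: [0.658, 0.258, 0.659, -0.258]
contact_force: [1.1, 0.6, -0.7]
gripper_width: 0.996
time: 35.08
tool_pos: [0.4698, 0.3403, 0.1751]
tool_rot: [0.658, 0.257, 0.659, -0.258]
contact_force: [0.7, 0.4, -1.2]
gripper_width: 1.002
wrist
0.030-0.046 n1767 z 0.0388 circ [0.4701 0.3418] 0.0252 rect [0.4703 0.3423] [0.0491 0.049 ] 48.6
0.009-0.013 n1467 z 0.0109 circ [0.4703 0.3417] 0.0381 rect [0.4701 0.3424] [0.0747 0.0743] 49.2
0.008-0.014 n1009 z 0.0107 circ [0.4715 0.3421] 0.0521 rect [0.4715 0.3425] [0.1027 0.1029] 43.0
cap
0.035-0.046 n354 z 0.0404 circ [0.4721 0.3422] 0.0261 rect [0.4714 0.3423] [0.0477 0.0493] 79.7
sq neck
0.034-0.045 n104 z 0.0377 circ [0.5233 0.1674] 0.0206 rect [0.5234 0.1666] [0.0375 0.039 ] 2.1
sq flange
0.009-0.015 n195 z 0.0126 circ [0.5212 0.1671] 0.0347 rect [0.5209 0.1724] [0.0675 0.0568] 7.7
pulley
0.075-0.090 n43 z 0.0798 circ [ 0.4636 -0.0019] 0.0183 rect [ 0.4611 -0.0021] [0.0192 0.0364] 5.4
pulley fl
0.055-0.062 n42 z 0.0589 circ [ 0.4542 -0.0029] 0.0206 rect [ 4.489e-01 -4.000e-04] [0.0408 0.0216] 64.6
wide fl
0.015-0.022 n91 z 0.0189 circ [0.4558 0.0036] 0.0486 rect [0.4484 0.0105] [0.0943 0.0533] 49.2
beaker
0.030-0.070 n114 z 0.0444 circ [ 0.3777 -0.1629] 0.0219 rect [ 0.379  -0.1581] [0.03   0.0425] 77.3
0.030-0.070 n117 z 0.0446 circ [ 0.3779 -0.1631] 0.0221 rect [ 0.3782 -0.1574] [0.0316 0.0436] 85.0
timer
0.012-0.025 n494 z 0.0185 circ [0.3881 0.1656] 0.0442 rect [0.3873 0.1657] [0.0613 0.0748] 3.7
0.012-0.025 n497 z 0.0185 circ [0.3886 0.1651] 0.0455 rect [0.3873 0.1658] [0.0614 0.0746] 3.7
```

View pics/s33c.png

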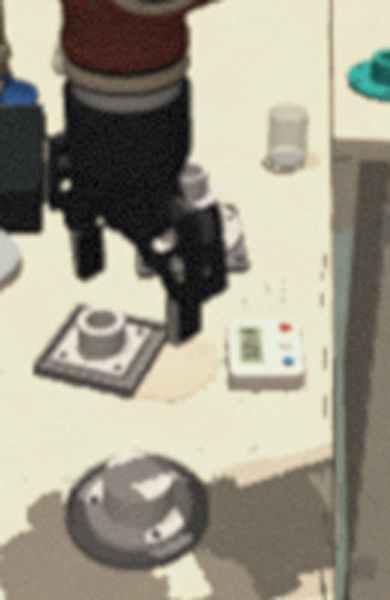

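View pics/w33.png

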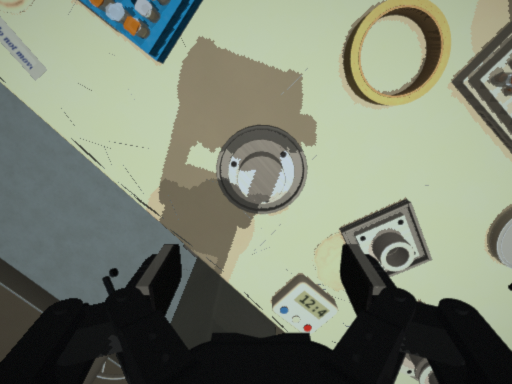

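Cap lies centred in the round tray at (261,170), square hub in its tray at (385,240), beaker and timer unmoved. One last look at the stand from the scene camera, since the arm blocks it in the side view.

```bash
python3 -c "
from h import *
f=grab('scene','c34');crop(f,120,130,320,290,4,'c34c');c=(.465,-.0015)
band(f,c,.022,.075,.09);band(f,c,.032,.055,.062);band(f,c,.053,.015,.022)"
```

```text
0.075-0.090 n64 z 0.0803 circ [ 0.4633 -0.0014] 0.0177 rect [ 4.636e-01 -1.000e-04] [0.0314 0.0335] 59.6
0.055-0.062 n96 z 0.0582 circ [ 0.4647 -0.001 ] 0.0285 rect [0.4613 0.0027] [0.0542 0.0455] 40.1
0.015-0.022 n341 z 0.0182 circ [ 0.4636 -0.0012] 0.0518 rect [0.4609 0.0023] [0.0961 0.0933] 46.7
```

View pics/c34c.png

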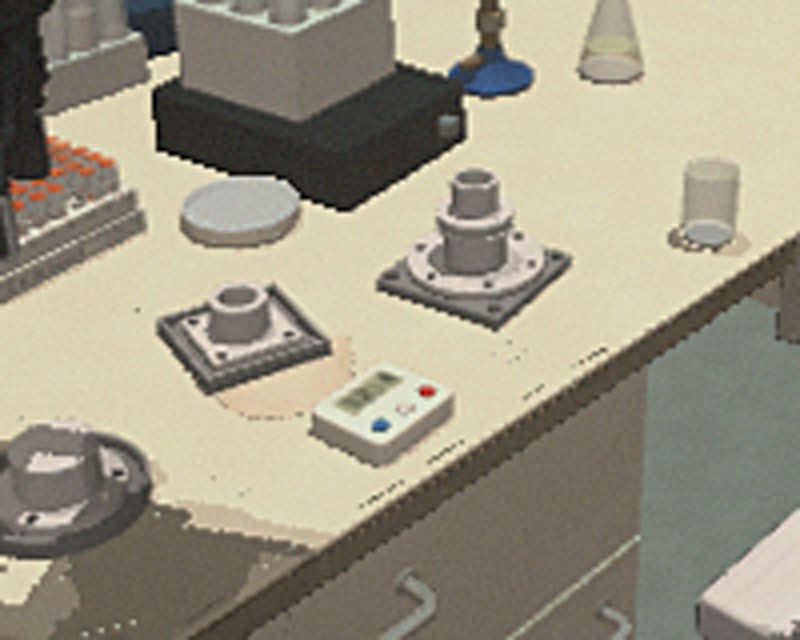

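All four parts are in place and the gripper is open and clear. Handing in.

```bash
python3 -c "
from plant import manip
print(manip.job_done(), manip.state()['time'])"
```

```text
the job is handed in; nothing more can be done
the job is handed in; nothing more can be done
```

I took both stacks apart, put all four parts in their places, and handed the job in at about 35 s, with the gripper open and clear.

| Part | Place | Off centre | Height or angle check |
|---|---|---|---|
| Wide hub | on the stand | about 1 mm | flange top about 18 mm, as expected when seated |
| Pulley | on the wide hub, same spigot | about 1 mm | neck top 81–82 mm, expected 82 mm |
| Square hub | in the square tray | about 1.5 mm | flat, sides within about 1° of the tray's |
| End cap | in the round tray | about 1.5 mm | flat, top about 40 mm |

No part tipped. The side camera shows the beaker and the timer within 1 mm of where they started. I left the turquoise hub alone.

- **Camera disagreement:** the wrist, side and scene cameras differ by 1–2 mm in position and about 1 mm in height, which is within their calibration.
- **Hidden view:** in the last side view the arm hid most of the stand, so I checked the seated pair with the scene camera and the earlier wrist view; both agreed.

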